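# Chase a faceplate thread with a spindle tap

### The job

Clean out the last turn of the clogged thread in the maple blank held in the vise: lift the T-handled tap wrench out of its wooden stand, seat it gently and fully home on the square of the tap that stands started in the blank, and work the tap down clockwise, half a turn forward and a quarter turn back, again half a turn forward and a quarter back, and so on. In the third forward turn you will feel the tap come up against the end of the thread: stop there with the tap left bearing on it, without forcing it. Let go, leaving the wrench standing on the tap, and leave the other things on the bench where they are.

Things in the scene. Friction and masses are not known exactly. Their poses are not given: they have to be found in the camera images.
- tap_wrench: Loose steel T-handled tap wrench, 106 mm tall, about 0.45 kg; origin at the middle of its lower end, z up along its axis. Square socket at the bottom, sides along x and y: 30 mm outside, hole 19.6 mm wide, 18 mm deep. Crossbar along y: 12 mm thick, 187 mm long, axis 61 mm up. Above it a round knurled knob, 40 mm across, 72 to 106 mm up. At the start it stands upright, 26 mm deep in the stand.
- wrench_socket (a point): Middle of the inner end (ceiling) of the wrench's square socket, 18 mm above the wrench's lower end; axes as the wrench's. When fully home it rests on the top of the tap's square (point tap_square), one point on the other.
- tap_square (a point): Middle of the top of the square drive end of the tap; z up on the tap's axis, x and y square to the flats, turning with the tap. The square is 18 mm wide and 20 mm tall, its top edge bevelled 2 mm; below it a round shank 25 mm across, then the thread. The top stands 148 mm above the bench at the start and sinks 3.5 mm with each full turn. The wrench has about 0.09 rad of play on it either way.
- tap_turn (a joint): Turn of the tap in rad, 0 at the start, growing clockwise seen from above (forward, down 3.5 mm a turn). Drags with about 0.15 N m both ways and stays where it is left. Forward, the thread ends at a turn not known beforehand, between 5.0 and 5.6 rad; from there the resisting moment climbs by about 1.3 N m per rad, and 0.3 N m of it is too much. Turned back from 0 it binds after 0.2 rad or more.
- tap: The steel lathe-spindle tap (thread 33 mm across, with four flutes), started upright in the blank; origin on its axis, level with the top of the blank, z up. This frame does not turn or sink with the tap.
- block: Round maple blank, 76 mm across, 50 mm tall, with the threaded blind hole up its middle, clamped in the vise; origin in the middle of its underside, 32 mm above the bench. Cannot move.
- vise: Grey machine vise with V blocks on its jaws, bolted to the bench, 275 mm along x, 174 mm across its lugs, 76 mm high; its screw and handle reach 166 mm out on the -x side. Origin in the middle of its underside. Cannot move.
- tool_stand: Pale wooden block 100 x 100 mm, 48 mm tall, fixed to the bench, with a hole 34 mm square and 26 mm deep in the middle in which the wrench stands; origin in the middle of its underside. Cannot move.
- wax_tin: Bystander: round tin, 72 mm across, 32 mm high; origin in the middle of its underside. Loose, to be left alone.
- bowl_blank: Bystander: round wooden disc, 104 mm across, 38 mm high; origin in the middle of its underside. Loose, to be left alone.
- gouge: Bystander: turning gouge lying along its x, wooden handle from -100 to 100 mm, steel blade to 230 mm, 32 mm high; origin below the middle of the handle, on the bench. Loose, to be left alone.
Mind the look-alikes: they are no part of the job. Of the things like the tap_wrench, leave any that is pink or yellow; of the rest the smaller one is meant.

How it is judged:
On the way, in this order (a step that is already met when the one before it is completed fails the run):
1. the wrench sits fully home on the tap's square (z of wrench_socket in the frame of tap_square below 0.003 m and horizontal distance between wrench_socket and tap_square below 0.004 m and angle between tap_wrench's own z axis and vertical below 0.1 rad), for 0.2 s.
2. the tap has gone about half a turn forward (over 2.6 rad) (value of joint tap_turn above 2.6 rad), for 0.05 s.
3. it has come about a quarter turn back (under 2.1 rad) (value of joint tap_turn below 2.1 rad), for 0.05 s.
4. half a turn forward again (over 4.1 rad) (value of joint tap_turn above 4.1 rad), for 0.05 s.
5. a quarter turn back again (under 3.7 rad) (value of joint tap_turn below 3.7 rad), for 0.05 s.
6. it is turned forward until it bears on the end of the thread in the blank (over 3 N) (contact force between tap and block above 3 N), for 0.2 s.
At the end, for the whole second after the job is handed in: The tap still bears on the end of the thread (over 1 N), the wrench stands released, at rest and upright within 0.1 rad, fully home on the tap's square (its socket's inner end less than 3 mm above the square's top and within 4 mm of its axis) (all of step 1 and contact force between tap and block above 1 N and linear speed of tap_wrench below 0.02 m/s); the robot touches nothing.
It fails at once if the tap is forced against the end of the thread (over 20 N, about 0.3 N m more than the drag) (contact force between tap and block above 20 N).
It fails at once if the wrench is rammed or leaned on to the tap (over 80 N) (contact force between tap_wrench and tap above 80 N).
It fails at once if the tin, the wooden disc or the gouge is moved by over 20 mm (distance of any of wax_tin, bowl_blank, gouge from where it was at the start of the episode above 0.02 m).
It also fails if it takes over 72 s, if anything falls off the work surface, if the arm or the gripper's body presses on something with over 40 N, if the wrist force passes 120 N, or if a joint passes its speed limit or range.

### The arm

A 6-joint arm with a two-finger parallel gripper is mounted at the origin on the work surface. World frame = base frame: x ahead of the robot, y to its left, z up, the work surface at z = 0. Lengths are in m, angles in rad, forces in N, time in s.
With the tool pointing down it reaches from about 0.275 to 1 m from the base axis. Payload 8.4 kg.
Tool frame: the origin (TCP) lies on the centre line of the jaws, within the pads' length; the fingertips stand 8 mm ahead of it and the grasp point (between the pads) lies 11 mm behind it; z points along the fingers, y is the direction in which the jaws open and shut (so a half turn about z gives the same grasp; the last joint's range is limited). The gripper opens to 85 mm and grips with 20 to 120 N. Pads are 22 mm wide; open, the fingers measure 114 mm over their backs; the gripper's body (76 mm by 85 mm) begins 54 mm behind the grasp point. The pads swing forward as they close: fully open they stand 13 mm farther back than shut.
Start: joints at [1.182, 0.353, 1.633, -0, 1.155, -0.002], TCP at [0.236, 0.579, 0.239] pointing down, gripper open.
Joint ranges: [-2.63, 2.63], [-0.92, 2.1], [0.06, 2.66], [-1.3, 4.44], [0, 2.69], [-3.02, 3.02]. Speed limits (rad/s): [2.22, 2.22, 2.79, 3.14, 3.14, 3.14].

### API

Orientations are given as a rotation vector (axis times angle).
In Python, from cell import r gives the robot as it stands.
- The arm moves only by the tool servo_tool, never from a script. Its argument "plan" is a list of rows, each a list of 5 numbers: the shift along the tool's x, y, z in m, then the turn about the tool's z in rad, then the finger opening in m, from 0 to 0.0854. A call has exactly 8 rows; each row shifts and turns the commanded pose from where the row before left it, along the tool's axes as they then stand; what a row does not reach is not made up. A row lasts 1/12 s, in which the tool goes at most 41.7 mm and 7.16 degrees, less where a joint would pass 70% of its speed; a pose out of reach is approached as far as the arm can. A call is refused whole if a number of a shift passes 0.0417 or a number of a turn 0.125, either way. A call with a gripper value outside its range is refused whole. The fingers move at their own pace and stop on an object; "newtons" is the grip in N (left out, the last holds). Time passes only in rows, so rows that do not move let the fingers close, or fill a call up. It gives the time, the measured TCP pose, the force and the opening at its end, in the units of the state.
- r.state(): the state, without advancing time (a new reading comes with each control period).
- r.read_camera(name): name is "scene" or "top" or "wrist"; returns (picture, depth): 420x560x3 uint8, red, green, blue; 420x560 float32, m along the optical axis (not along the pixel's ray), 0 where there is no reading.
- r.calibration(name): a dict with "fx", "fy", "cx", "cy" (pixels), "dist_coeffs" ([k1, k2, p1, p2, k3] as OpenCV has them; the pictures are not rectified), "pose" (4x4, takes a point from camera to world coordinates). Camera axes: x right, y down, z forward; pixel columns grow to the right and rows downward; lengths in m; the calibration is good to about 2 mm. A picture is of the moment at which its call begins: read the wrist's pose just before it. calibration takes no time and is no camera call; for the wrist camera it gives the pose at the moment of the call.
- r.job_done(): hands the job in, once; it reports no verdict.
The state is a dict: "time_s": time; "joints": joint angles; "joint_vel": joint speeds; "joint_efforts": joint torques, N m; "eef_pos": TCP position; "tcp_rot": TCP orientation; "ft_force": force on the tool from outside, world axes, zero at the start; "moment": the same for the moment, N m; "finger_gap": opening from 0.0 (shut) to 1.0 (fully open).
Only numpy, scipy, OpenCV 4.12 (cv2) and the standard library are available. Lean on these libraries where they do the work, as an engineer would, in place of code of your own. Each camera call takes 0.05 s, during which the arm holds its last target.

## Working session

There is one attempt and no reset: what is moved stays moved. The work goes in short steps, Python scripts to look and compute and a tool call to move; the robot and the scene stay as the last step left them, time stands still between calls to the robot, and variables do not carry over. Pictures are saved under pics/ and viewed, and the job is handed in when it is done.

Besides the shell and the picture viewer there is one more tool, called after ">>>" by a JSON object that holds its "name" and its "arguments", one argument or row to a line. servo_tool: Moves the arm, as the interface text tells. Its arguments: {"type":"object","properties":{"plan":{"type":"array"},"newtons":{"type":"number"}},"required":["plan"]}

```bash
mkdir -p pics; ls; python3 - <<'E'
from cell import r
import cv2
s=r.state(); print(s)
for n in ("scene","top","wrist"):
    c=r.calibration(n); print(n,c)
    p,d=r.read_camera(n); cv2.imwrite(f"pics/{n}0.png",p[:,:,::-1])
    import numpy as np; np.savez(f"pics/{n}0.npz",p=p,d=d,**{k:np.array(v) for k,v in c.items()})
E
```

```text
pics
{'time_s': 0.0, 'joints': array([ 1.18161894e+00,  3.53635866e-01,  1.63411161e+00,  6.05612828e-06,
        1.15519049e+00, -2.37898964e-03]), 'joint_vel': array([ 0.0005843 , -0.00131583, -0.00197023, -0.00079656, -0.00337265,
       -0.00038289]), 'joint_efforts': array([ 7.36696547e-04, -6.05252981e+01, -3.42062545e+01,  2.97056170e-05,
        9.36709024e-03,  1.08424169e-05]), 'eef_pos': array([0.23558196, 0.57841715, 0.23857898]), 'tcp_rot': array([-6.03753296e-01, -3.08275910e+00,  2.07097326e-03]), 'ft_force': array([0.10108949, 0.48747066, 0.35516203]), 'moment': array([-1.73750974e-02, -6.99091766e-05, -7.44254683e-03]), 'finger_gap': 0.9998330940365877}
scene {'fx': 520.5730209475054, 'fy': 520.5730209475054, 'cx': 283.4735641242209, 'cy': 209.22078158177487, 'dist_coeffs': array([-0.10158681,  0.        ,  0.        ,  0.        ,  0.        ]), 'pose': array([[-0.83691644,  0.36054897, -0.41179523,  1.19911624],
       [ 0.54699531,  0.52463947, -0.65234159,  0.93329894],
       [-0.01915706, -0.77120546, -0.636298  ,  1.10810839],
       [ 0.        ,  0.        ,
[... 424 characters left out ...]
04, -2.17245252e-01, -9.76116758e-01,
         1.26409896e+00],
       [ 0.00000000e+00,  0.00000000e+00,  0.00000000e+00,
         1.00000000e+00]])}
wrist {'fx': 356.37673015114035, 'fy': 356.37673015114035, 'cx': 283.19300416689407, 'cy': 206.23310406400475, 'dist_coeffs': array([-0.07139072,  0.        ,  0.        ,  0.        ,  0.        ]), 'pose': array([[ 3.76974873e-01,  8.83054974e-01,  2.79470674e-01,
         1.63140645e-01],
       [ 9.26223357e-01, -3.59245951e-01, -1.14248151e-01,
         6.08287573e-01],
       [-4.88689983e-04,  3.01920948e-01, -9.53332839e-01,
         3.72989772e-01],
       [ 0.00000000e+00,  0.00000000e+00,  0.00000000e+00,
         1.00000000e+00]])}
```

View pics/scene0.png

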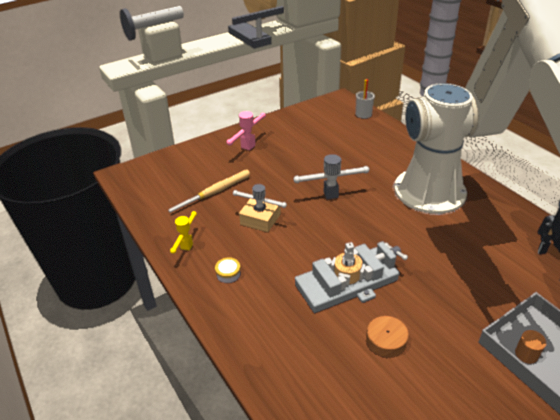

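View pics/top0.png

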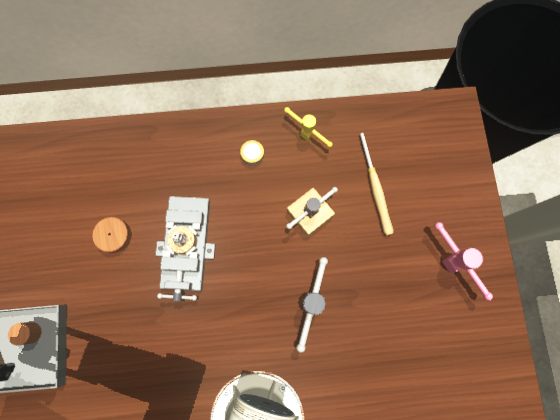

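View pics/wrist0.png

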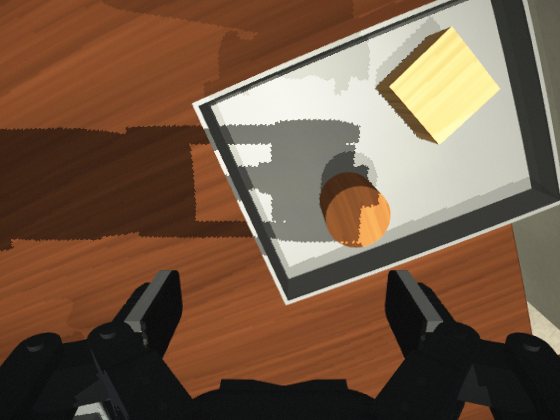

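The scene has four wrenches. In the top view they are grey in the stand (313,206), a larger grey one (314,303), yellow (308,122) and pink (465,258). The one meant is the smaller grey one, standing in the pale wooden stand. I'll confirm that in a crop and measure.

```bash
cat > h.py <<'E'
import numpy as np, cv2
class V:
    def __init__(s,f=None,p=None,d=None,c=None):
        if f: 
            z=np.load(f); c={k:z[k] for k in z.files}; p=z['p'];d=z['d']
        s.p=p;s.d=d;s.K=np.array([[float(c['fx']),0,float(c['cx'])],[0,float(c['fy']),float(c['cy'])],[0,0,1]])
        s.D=np.array(c['dist_coeffs']);s.T=np.array(c['pose'])
    def plane(s,uv,z):
        uv=np.asarray(uv,float).reshape(-1,1,2)
        n=cv2.undistortPoints(uv,s.K,s.D)[:,0]
        R=np.c_[n,np.ones(len(n))]@s.T[:3,:3].T; o=s.T[:3,3]
        return o+R*((z-o[2])/R[:,2])[:,None]
    def proj(s,X):
        X=np.asarray(X,float).reshape(-1,3); Xc=(X-s.T[:3,3])@s.T[:3,:3]
        return cv2.projectPoints(Xc,np.zeros(3),np.zeros(3),s.K,s.D)[0][:,0]
    def cloud(s):
        h,w=s.d.shape; u,v=np.meshgrid(np.arange(w),np.arange(h))
        n=cv2.undistortPoints(np.stack([u,v],-1).reshape(-1,1,2).astype(float),s.K,s.D)[:,0]
        P=np.c_[n,np.ones(len(n))]*s.d.reshape(-1,1)
        return (P@s.T[:3,:3].T+s.T[:3,3]).reshape(h,w,3)
def snap(name,f):
    from cell import r
    c=r.calibration(name);p,d=r.read_camera(name)
    cv2.imwrite(f"pics/{f}.png",p[:,:,::-1]); np.savez(f"pics/{f}.npz",p=p,d=d,**{k:np.array(v) for k,v in c.items()})
    return V(p=p,d=d,c=c)
E
python3 - <<'E'
from h import *
t=V("pics/top0.npz")
a=cv2.resize(t.p[170:250,270:360],None,fx=4,fy=4,interpolation=cv2.INTER_CUBIC)
b=cv2.resize(t.p[190:310,140:230],None,fx=4,fy=4,interpolation=cv2.INTER_CUBIC)
o=np.zeros((480,730,3),np.uint8);o[:320,:360]=a;o[:480,365:725]=b
cv2.imwrite("pics/crop1.png",o[:,:,::-1])
C=t.cloud()
for n,(u,v) in dict(knob=(313,205),bigknob=(314,303),tap=(181,238),stand=(300,215)).items():
    print(n,np.round(C[v,u],4))
def box(x0,x1,y0,y1,zlo):
    pass
Z=C[...,2]
hs=C[170:250,270:360].reshape(-1,3)
for lo,hi in [(.12,.14),(.075,.1),(.044,.05)]:
    m=(hs[:,2]>lo)&(hs[:,2]<hi); q=hs[m]; print(lo,len(q),q.mean(0).round(4),np.median(q[:,2]),q.min(0).round(3),q.max(0).round(3))
E
```

```text
knob [ 0.5615 -0.2088  0.128 ]
bigknob [ 0.2981 -0.1805  0.1489]
tap [0.5029 0.1591 0.1242]
stand [ 0.5463 -0.1738  0.0815]
0.12 165 [ 0.5631 -0.2098  0.1266] 0.12648329814703474 [ 0.544 -0.229  0.12 ] [ 0.583 -0.19   0.133]
0.075 214 [ 0.5603 -0.2068  0.087 ] 0.08681935237628291 [ 0.508 -0.288  0.078] [ 0.616 -0.133  0.099]
0.044 663 [ 0.5592 -0.208   0.0468] 0.04676008735298831 [ 0.497 -0.277  0.044] [ 0.632 -0.141  0.05 ]
```

View pics/crop1.png

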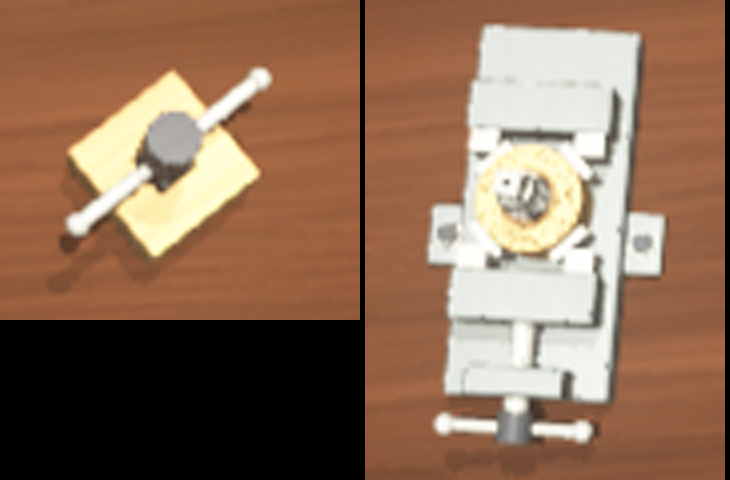

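The crop confirms it: a small grey-knobbed wrench in the pale stand, knob top at z 0.128 against an expected 0.128. The larger grey one's top reads 0.149. Next I'll refine its position and bar yaw, and plan a close look at the tap with the wrist camera.

```bash
cat >> h.py <<'E'
from scipy.spatial.transform import Rotation as Ro
def where():
    from cell import r
    s=r.state(); R=Ro.from_rotvec(s['tcp_rot']).as_matrix()
    return s,R
def go(xyz,psi=None):
    "psi: world angle of tool y"
    s,R=where(); d=R.T@(np.array(xyz)-s['eef_pos']); y=np.arctan2(R[1,1],R[0,1])
    print('t',round(s['time_s'],2),'pos',s['eef_pos'].round(4),'psi',y.round(4),'z-tilt',R[:,2].round(4),'j',s['joints'].round(3))
    print('tool shift',d.round(4), 'turn cw', None if psi is None else round((y-psi+np.pi)%(2*np.pi)-np.pi,4))
E
python3 - <<'E'
from h import *
t=V("pics/top0.npz");sc=V("pics/scene0.npz")
hsv=cv2.cvtColor(t.p,cv2.COLOR_RGB2HSV)
# bar ends in top view: bright low-sat pixels
roi=np.zeros(t.d.shape,np.uint8);roi[180:235,280:345]=1
m=((hsv[...,1]<60)&(hsv[...,2]>150)&(roi>0)).astype(np.uint8)
ys,xs=np.nonzero(m);q=t.plane(np.c_[xs,ys],.083)
c=q.mean(0);u,s,vt=np.linalg.svd(q-c);a=(q-c)@vt[0]
print('bar',c.round(4),'dir',np.degrees(np.arctan2(vt[0][1],vt[0][0])),a.min(),a.max(),'mid',(c+vt[0]*(a.min()+a.max())/2).round(4))
# knob dark grey
m=((hsv[...,1]<60)&(hsv[...,2]<150)&(hsv[...,2]>40)&(roi>0)).astype(np.uint8)
n,l,st,ce=cv2.connectedComponentsWithStats(m);i=1+np.argmax(st[1:,4]);print('knob',st[i],ce[i],t.plane(ce[i],.115).round(4))
# stand top
m=((hsv[...,0]>15)&(hsv[...,0]<32)&(hsv[...,1]>60)&(hsv[...,2]>150)&(roi>0)).astype(np.uint8)
cnt=np.vstack(cv2.findContours(m,0,2)[0]);rc=cv2.minAreaRect(cnt);bx=cv2.boxPoints(rc);print('stand',rc,t.plane(bx,.048).round(4),t.plane(rc[0],.048))
# blank
for n,z,uv in [('tap',.148,(179,236))]: print(n,t.plane(uv,z))
R=t.T
w=V("pics/wrist0.npz");s,Rt=where();print('cam in tool',(Rt.T@(w.T[:3,3]-s['eef_pos'])).round(4),(Rt.T@w.T[:3,:3]).round(3))
E
```

```text
bar [ 0.5586 -0.2115  0.083 ] dir -59.24936484112554 -0.0896584960857036 0.09516265642423662 mid [ 0.56   -0.2139  0.083 ]
knob [306 204  12   8  17] [310.05882353 208.70588235] [[ 0.5547 -0.2009  0.115 ]]
stand ((310.6219482421875, 210.40243530273438), (35.139095306396484, 34.82674789428711), 51.34019470214844) [[ 0.5794 -0.1378  0.048 ]
 [ 0.6385 -0.2251  0.048 ]
 [ 0.5493 -0.2802  0.048 ]
 [ 0.492  -0.1935  0.048 ]] [[ 0.56430593 -0.20908871  0.048     ]]
tap [[0.50452832 0.15920685 0.148     ]]
cam in tool [ 7.840e-02  1.000e-04 -1.343e-01] [[ 0.    -0.953 -0.302]
 [ 1.     0.     0.001]
 [-0.001 -0.302  0.953]]
```

```bash
python3 -c "
from h import *
go([.504,.159,.265])"
```

```text
t 0.15 pos [0.2356 0.5785 0.2387] psi 1.184 z-tilt [-4.e-04 -1.e-03 -1.e+00] j [ 1.182  0.354  1.634  0.     1.155 -0.002]
tool shift [-0.4068 -0.2873 -0.026 ] turn cw None
```

>>> {"name": "servo_tool", "arguments": {
  "plan": [
    [-0.025,-0.018,-0.003,0,0.0854],
    [-0.027,-0.019,-0.003,0,0.0854],
    [-0.027,-0.019,-0.003,0,0.0854],
    [-0.027,-0.019,-0.003,0,0.0854],
    [-0.027,-0.019,-0.003,0,0.0854],
    [-0.027,-0.019,-0.003,0,0.0854],
    [-0.027,-0.019,-0.003,0,0.0854],
    [-0.027,-0.019,-0.003,0,0.0854]
  ]
}}

```text
time_s: 0.82
eef_pos: [0.3774, 0.3567, 0.2633]
tcp_rot: [-0.603, -3.083, 0.0]
ft_force: [1.9, -0.1, 0.4]
finger_gap: 1.002
```

>>> {"name": "servo_tool", "arguments": {
  "plan": [
    [-0.027,-0.019,-0.002,0,0.0854],
    [-0.027,-0.019,0,0,0.0854],
    [-0.027,-0.019,0,0,0.0854],
    [-0.027,-0.019,0,0,0.0854],
    [-0.027,-0.019,0,0,0.0854],
    [-0.027,-0.019,0,0,0.0854],
    [-0.025,-0.02,0,0,0.0854],
    [-0.006,-0.003,0,0,0.0854]
  ]
}}

```text
time_s: 1.48
eef_pos: [0.5056, 0.1551, 0.2652]
tcp_rot: [0.607, 3.082, -0.002]
ft_force: [-0.6, 0.5, 0.3]
finger_gap: 1.0
```

```bash
python3 -c "
from h import *
go([.504,.159,.265])
w=snap('wrist','w1')
go([.504,.159,.265])
"
```

```text
t 1.48 pos [0.5056 0.1551 0.2652] psi 1.1818 z-tilt [ 5.0e-04 -1.4e-03 -1.0e+00] j [ 0.296  0.178  1.809 -0.002  1.155 -0.885]
tool shift [0.003  0.003  0.0002] turn cw None
t 1.53 pos [0.5055 0.156  0.2651] psi 1.1809 z-tilt [ 4.e-04 -8.e-04 -1.e+00] j [ 2.970e-01  1.780e-01  1.809e+00 -1.000e-03  1.155e+00 -8.840e-01]
tool shift [0.0026 0.0022 0.0001] turn cw None
```

View pics/w1.png

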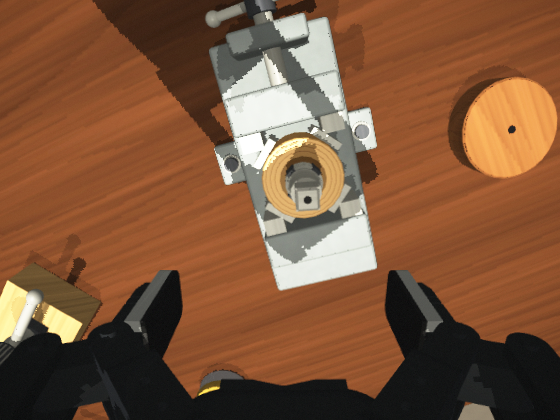

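The tap's square shows near pixel (308,199), with its sides nearly along the image axes. I'll enlarge it and fit it.

```bash
python3 - <<'E'
from h import *
w=V("pics/w1.npz")
a=cv2.resize(w.p[150:230,265:350],None,fx=7,fy=7,interpolation=cv2.INTER_CUBIC)
cv2.imwrite("pics/crop2.png",a[:,:,::-1])
C=w.cloud();print(C[150:230,265:350][...,2].max()); 
m=(C[...,2]>.140)&(C[...,2]<.16);m[:150]=0;m[230:]=0;m[:,:265]=0;m[:,350:]=0
ys,xs=np.nonzero(m);print(len(xs),C[m].mean(0).round(4),np.median(C[m][:,2]))
rc=cv2.minAreaRect(np.c_[xs,ys].astype(np.float32));print(rc)
bx=w.plane(cv2.boxPoints(rc),.148);print(bx.round(4),bx.mean(0).round(4));e=bx[1]-bx[0];print(np.degrees(np.arctan2(e[1],e[0]))%90,[np.linalg.norm(bx[i]-bx[i-1]).round(4) for i in range(4)])
E
```

```text
0.3994453389648832
616 [0.508  0.1735 0.1471] 0.14748057202648726
((307.4517822265625, 197.82489013671875), (25.221454620361328, 24.580230712890625), 85.91438293457031)
[[0.4959 0.168  0.148 ]
 [0.5014 0.185  0.148 ]
 [0.5199 0.1795 0.148 ]
 [0.5143 0.1621 0.148 ]] [0.5079 0.1737 0.148 ]
71.97673024559718 [np.float64(0.0193), np.float64(0.0179), np.float64(0.0193), np.float64(0.0183)]
```

View pics/crop2.png

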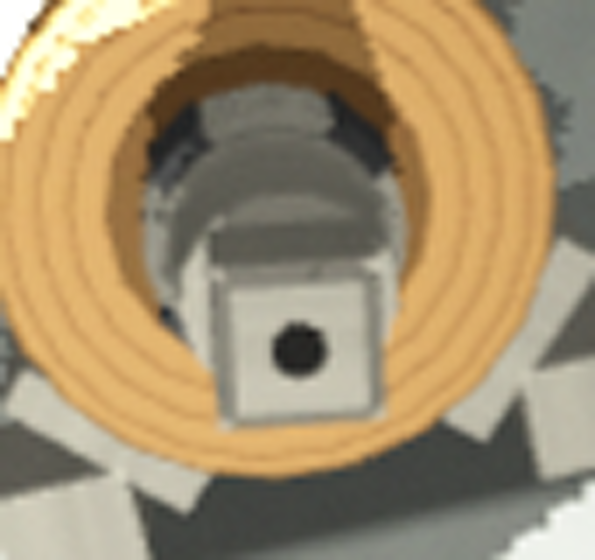

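```bash
python3 - <<'E'
from h import *
w=V("pics/w1.npz")
g=cv2.cvtColor(w.p,cv2.COLOR_RGB2GRAY)[190:210,298:318]
m=(g<80).astype(np.uint8);n,l,st,ce=cv2.connectedComponentsWithStats(m);i=1+np.argmax(st[1:,4]);print(st[i],ce[i]+[298,190],w.plane(ce[i]+[298,190],.148).round(4))
# top face: bright
hsv=cv2.cvtColor(w.p,cv2.COLOR_RGB2HSV)
b=cv2.resize(w.p[180:220,285:330],None,fx=8,fy=8,interpolation=cv2.INTER_CUBIC)
hb=cv2.cvtColor(b,cv2.COLOR_RGB2HSV);m=((hb[...,1]<45)&(hb[...,2]>165)).astype(np.uint8)
n,l,st,ce=cv2.connectedComponentsWithStats(m)
i=l[130,210] if l[130,210] else 1+np.argmax(st[1:,4]);print(st[i])
k=(l==i).astype(np.uint8)
k=cv2.morphologyEx(k,cv2.MORPH_OPEN,np.ones((25,25)));
cn=max(cv2.findContours(k,0,2)[0],key=cv2.contourArea)
rc=cv2.minAreaRect(cn);print(rc)
q=cv2.boxPoints(rc)/8-.4375+[285,180];bx=w.plane(q,.148);print(bx.mean(0).round(4),[np.degrees(np.arctan2(*(bx[j]-bx[j-1])[1::-1]))%90 for j in range(4)],[np.linalg.norm(bx[i]-bx[i-1]).round(4) for i in range(4)])
v=b.copy();cv2.drawContours(v,[cn],-1,(255,0,0),1);cv2.imwrite("pics/crop3.png",v[:,:,::-1])
E
```

```text
[ 6  7  7  6 37] [307.05405405 199.56756757] [[0.5089 0.1729 0.148 ]]
[  101    83   162   155 18378]
((182.33181762695312, 160.52687072753906), (147.98422241210938, 153.7794647216797), 86.93350982666016)
[0.5091 0.1731 0.148 ] [np.float64(71.36654804674029), np.float64(70.93119060243666), np.float64(72.29376515979041), np.float64(70.95446369137805)] [np.float64(0.0142), np.float64(0.014), np.float64(0.0142), np.float64(0.0143)]
```

View pics/crop3.png

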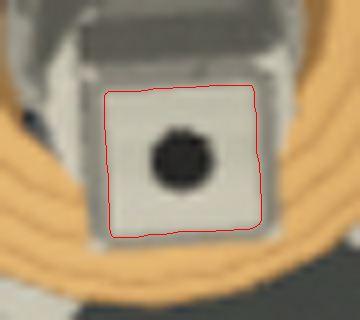

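The top face fits at 14.1 mm, which is 18 minus the bevels. The centre is (0.509, 0.173) and the flats are at 71.5° mod 90. Next is a look over the wrench, with the jaws at about the yaw they need for the grasp.

```bash
python3 -c "
from h import *
t=V('pics/top0.npz');print(t.proj([.509,.173,.148]), t.proj([.562,-.209,.128]))
go([.562,-.209,.25],np.radians(52.75))"
```

```text
[[173.77221095 234.81150259]] [[313.06887578 204.81687794]]
t 1.53 pos [0.5055 0.156  0.2651] psi 1.1809 z-tilt [ 4.e-04 -8.e-04 -1.e+00] j [ 2.970e-01  1.780e-01  1.809e+00 -1.000e-03  1.155e+00 -8.840e-01]
tool shift [-0.1909 -0.3161  0.0154] turn cw 0.2603
```

>>> {"name": "servo_tool", "arguments": {
  "plan": [
    [-0.019,-0.031,0,0,0.0854],
    [-0.019,-0.032,0,0,0.0854],
    [-0.019,-0.032,0,0,0.0854],
    [-0.019,-0.032,0,0,0.0854],
    [-0.019,-0.032,0,0,0.0854],
    [-0.019,-0.032,0,0,0.0854],
    [-0.019,-0.032,0,0,0.0854],
    [-0.019,-0.032,0,0,0.0854]
  ]
}}

```text
time_s: 2.2
eef_pos: [0.5486, -0.1354, 0.2652]
tcp_rot: [-0.603, -3.083, -0.001]
ft_force: [0.7, 0.5, -0.4]
finger_gap: 0.998
```

>>> {"name": "servo_tool", "arguments": {
  "plan": [
    [-0.019,-0.032,0.005,0,0.0854],
    [-0.02,-0.029,0.01,0,0.0854],
    [0,0,0,0.09,0.0854],
    [0,0,0,0.09,0.0854],
    [0,0,0,0.08,0.0854],
    [0,0,0,0,0.0854],
    [0,0,0,0,0.0854],
    [0,0,0,0,0.0854]
  ]
}}

```text
time_s: 2.87
eef_pos: [0.5619, -0.2053, 0.2503]
tcp_rot: [-0.993, -2.98, -0.0]
ft_force: [1.2, -0.3, -0.2]
finger_gap: 1.0
```

```bash
python3 - <<'E'
from h import *
go([.562,-.209,.25],np.radians(52.75))
w=snap('wrist','w2')
t=V('pics/top0.npz');C=t.cloud();m=(C[...,2]>.135)&(C[...,2]<.16);m[:,230:]=0;m[:,:140]=0;m[:200]=0;m[280:]=0
print(np.argwhere(m).mean(0),C[m].mean(0),m.sum())
b=cv2.resize(t.p[215:260,155:205],None,fx=12,fy=12,interpolation=cv2.INTER_CUBIC)
cv2.imwrite("pics/crop4.png",b[:,:,::-1])
E
```

```text
t 2.87 pos [ 0.5619 -0.2053  0.2503] psi 0.9274 z-tilt [-1.e-04  2.e-04 -1.e+00] j [-0.353  0.302  1.681  0.     1.159 -1.28 ]
tool shift [-0.0023 -0.0029  0.0003] turn cw 0.0068
[235.05769231 175.63461538] [0.50825757 0.16850055 0.14600988] 52
```

View pics/w2.png

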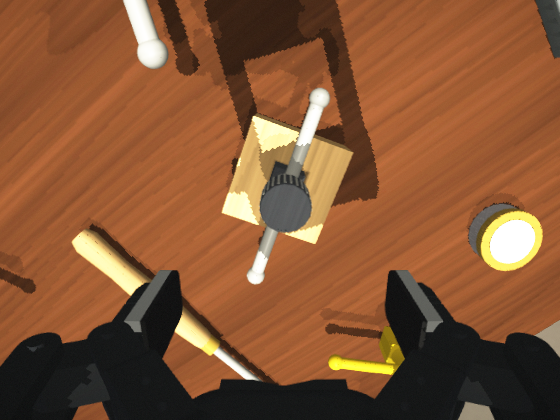

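View pics/crop4.png

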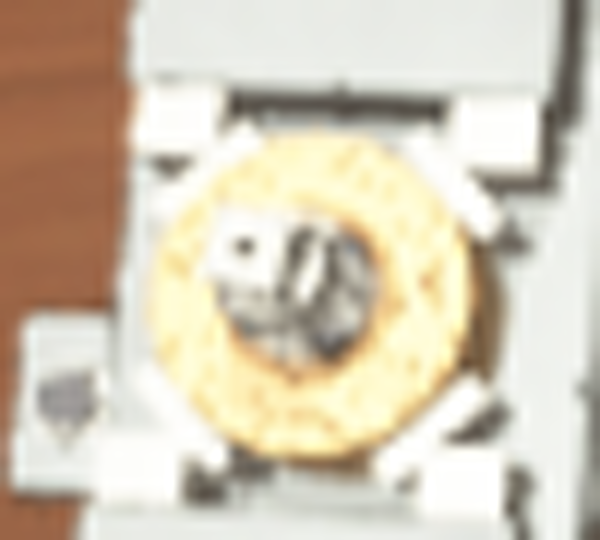

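```bash
python3 - <<'E'
from h import *
w=V('pics/w2.npz');t=V('pics/top0.npz')
print('tap top cam',t.plane([[175,235.2]],.148).round(4))
C=w.cloud();Z=C[...,2]
roi=np.zeros(Z.shape,bool);roi[80:300,220:360]=1
m=(roi&(Z>.122)&(Z<.134)).astype(np.uint8)
n,l,st,ce=cv2.connectedComponentsWithStats(m);i=1+np.argmax(st[1:,4]);cn=max(cv2.findContours((l==i).astype(np.uint8),0,2)[0],key=cv2.contourArea)
print('depth knob',C[l==i].mean(0).round(4)); print(cv2.minEnclosingCircle(cn),cv2.fitEllipse(cn), w.plane(cv2.fitEllipse(cn)[0],.128).round(4))
# colour: lightest knob top face
g=cv2.cvtColor(w.p,cv2.COLOR_RGB2GRAY)
hsv=cv2.cvtColor(w.p,cv2.COLOR_RGB2HSV)
m=(roi&(hsv[...,1]<70)&(hsv[...,2]>150)&(Z>.07)).astype(np.uint8)
ys,xs=np.nonzero(m);q=w.plane(np.c_[xs,ys],.083)
c=q.mean(0);u,s,vt=np.linalg.svd(q-c,full_matrices=False);a=(q-c)@vt[0]
print('bar dir',np.degrees(np.arctan2(vt[0][1],vt[0][0])),a.min(),a.max(),'mid',(c+vt[0]*(a.min()+a.max())/2).round(4))
ends=w.plane([[319,97],[256,276]],.083);print(ends.round(4),ends.mean(0).round(4),np.linalg.norm(ends[0]-ends[1]),np.degrees(np.arctan2(*(ends[0]-ends[1])[1::-1])))
b=cv2.resize(w.p[80:290,220:360],None,fx=4,fy=4,interpolation=cv2.INTER_CUBIC)[:, :]
b=cv2.resize(b,None,fx=.7,fy=.7);cv2.imwrite("pics/crop5.png",b[:,:,::-1])
# stand corners
m=(roi&(Z>.043)&(Z<.053)).astype(np.uint8);cn=np.vstack(cv2.findContours(m,0,2)[0]);rc=cv2.minAreaRect(cn);bx=w.plane(cv2.boxPoints(rc),.048);print('stand',bx.mean(0).round(4),[np.linalg.norm(bx[i]-bx[i-1]).round(3) for i in range(4)],[np.degrees(np.arctan2(*(bx[j]-bx[j-1])[1::-1]))%90 for j in range(4)])
E
```

```text
tap top cam [[0.5077 0.1698 0.148 ]]
depth knob [ 0.5658 -0.2061  0.1277]
((285.27581787109375, 206.90301513671875), 26.344736099243164) ((285.3899841308594, 206.93580627441406), (50.246978759765625, 51.60123062133789), 85.51406860351562) [[ 0.5656 -0.2059  0.128 ]]
bar dir -55.932772517920036 -0.08008869663136045 0.10699366766509026 mid [ 0.567  -0.2072  0.083 ]
[[ 0.5184 -0.1361  0.083 ]
 [ 0.6157 -0.2777  0.083 ]] [ 0.567  -0.2069  0.083 ] 0.17185386104935713 124.48713995272226
stand [ 0.5673 -0.2049  0.048 ] [np.float64(0.107), np.float64(0.1), np.float64(0.099), np.float64(0.103)] [np.float64(32.804633299600425), np.float64(32.397051374046725), np.float64(34.481874753305924), np.float64(37.11083498702894)]
```

View pics/crop5.png

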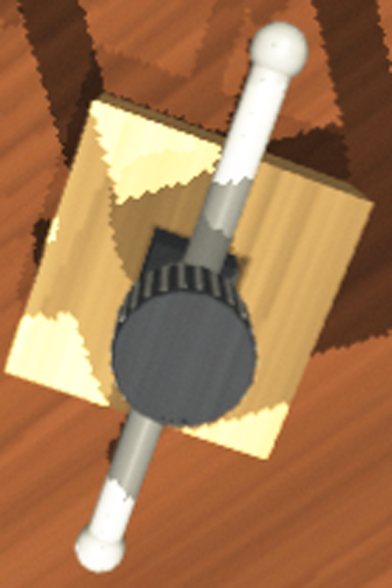

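Both views agree to about 3 mm: wrist (0.566,-0.206), top (0.562,-0.209). The bar is at about -55.6°. The jaws go across the knob, well off the bar.

```bash
python3 -c "
from h import *
go([.565,-.207,.100],np.radians(58))"
```

```text
t 2.92 pos [ 0.5619 -0.2054  0.2503] psi 0.9269 z-tilt [ 0.e+00  1.e-04 -1.e+00] j [-0.353  0.301  1.681  0.     1.159 -1.28 ]
tool shift [-0.0035  0.0006  0.1503] turn cw -0.0854
```

>>> {"name": "servo_tool", "arguments": {
  "plan": [
    [-0.0035,0.0006,0.015,0,0.0854],
    [0,0,0.03,-0.085,0.0854],
    [0,0,0.03,0,0.0854],
    [0,0,0.03,0,0.0854],
    [0,0,0.025,0,0.0854],
    [0,0,0.015,0,0.0854],
    [0,0,0.0053,0,0.0854],
    [0,0,0,0,0.0854]
  ]
}}

```text
time_s: 3.58
eef_pos: [0.5642, -0.2072, 0.0988]
tcp_rot: [-0.868, -3.017, -0.0]
ft_force: [-0.1, -0.1, 1.0]
finger_gap: 1.004
```

>>> {"name": "servo_tool", "arguments": {
  "plan": [
    [0,0,0,0,0.07],
    [0,0,0,0,0.06],
    [0,0,0,0,0.05],
    [0,0,0,0,0.04],
    [0,0,0,0,0.03],
    [0,0,0,0,0.03],
    [0,0,0,0,0.03],
    [0,0,0,0,0.03]
  ],
  "newtons": 30
}}

```text
time_s: 4.25
eef_pos: [0.5658, -0.2079, 0.1013]
tcp_rot: [0.87, 3.016, 0.0]
ft_force: [1.0, 1.4, 6.7]
finger_gap: 0.46
```

```bash
python3 - <<'E'
from h import *
from cell import r
go([.565,-.207,.100],np.radians(58)); s=r.state();print(s['finger_gap'],s['ft_force'],s['moment'])
snap('wrist','w3')
E
```

```text
t 4.25 pos [ 0.5658 -0.2079  0.1013] psi 1.009 z-tilt [ 2.1e-03 -5.0e-04 -1.0e+00] j [-0.355  0.478  1.792  0.     0.87  -1.364]
tool shift [0.0012 0.0003 0.0013] turn cw -0.0033
0.4595835929133037 [0.9916912  1.43378157 6.70280769] [ 0.241589    0.04976575 -0.03878035]
```

View pics/w3.png

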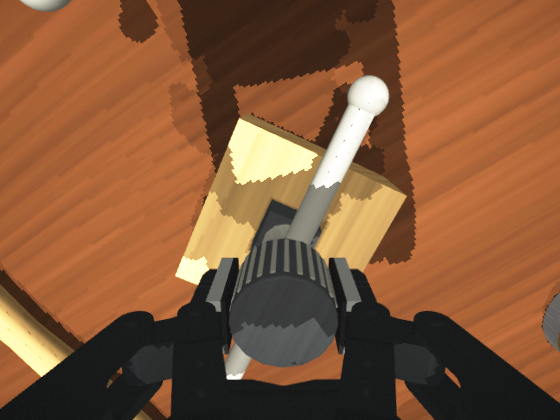

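The knob sits centred between the pads, at (283,317), with an opening of 39 mm. Next I'll check its offset along the pads and the bar's yaw relative to the tool.

```bash
python3 - <<'E'
from h import *
w=V('pics/w3.npz');s,R=where();p=s['eef_pos']
C=w.cloud();Z=C[...,2];roi=np.zeros(Z.shape,bool);roi[250:380,215:350]=1
m=(roi&(Z>.122)&(Z<.134)).astype(np.uint8)
n,l,st,ce=cv2.connectedComponentsWithStats(m);i=1+np.argmax(st[1:,4]);cn=max(cv2.findContours((l==i).astype(np.uint8),0,2)[0],key=cv2.contourArea)
e=cv2.fitEllipse(cn);X=w.plane(e[0],.128);print(st[i],e,X,'tool',(R.T@(X[0]-p)).round(4), 'mean z',Z[l==i].mean())
# bulb circle + bar centreline
q=w.plane([[368,96]],.083);ax=w.plane([[307,205]],.083)
print(q,'bar from bulb to knob centre', np.degrees(np.arctan2(*(q-X)[0][1::-1])),np.linalg.norm((q-X)[0][:2]))
psi=np.degrees(np.arctan2(R[1,1],R[0,1]));print('psi',psi)
# centreline: white pixels bar
hsv=cv2.cvtColor(w.p,cv2.COLOR_RGB2HSV)
m=(hsv[...,1]<40)&(hsv[...,2]>90)&(Z>.07)&(Z<.1);m[:70]=0;m[235:]=0;m[:,:270]=0;m[:,400:]=0
ys,xs=np.nonzero(m);q=w.plane(np.c_[xs,ys],.086);c=q.mean(0);vt=np.linalg.svd(q-c,full_matrices=False)[2];print(len(xs),'bar',np.degrees(np.arctan2(vt[0][1],vt[0][0]))%180,'perp dist from knob centre',np.cross(vt[0][:2],(X[0]-c)[:2]))
E
```

```text
[  215   266   135   101 10100] ((282.52960205078125, 316.96435546875), (96.9083480834961, 133.7751007080078), 91.3839340209961) [[ 0.56295125 -0.20633075  0.128     ]] tool [ 0.0032 -0.0002 -0.0268] mean z 0.12784825033364117
[[ 0.51866014 -0.13672489  0.083     ]] bar from bulb to knob centre 122.4691258881608 0.08250258869772484
psi 57.81303358521471
4864 bar 123.54228484731252 perp dist from knob centre -0.0009054634679542713<stdin>:14: DeprecationWarning: Arrays of 2-dimensional vectors are deprecated. Use arrays of 3-dimensional vectors instead. (deprecated in NumPy 2.0)
```

>>> {"name": "servo_tool", "arguments": {
  "plan": [
    [0,0,0,0,0.03],
    [0,0,-0.003,0,0.03],
    [0,0,-0.006,0,0.03],
    [0,0,-0.01,0,0.03],
    [0,0,-0.015,0,0.03],
    [0,0,-0.02,0,0.03],
    [0,0,-0.025,0,0.03],
    [0,0,-0.025,0,0.03]
  ],
  "newtons": 80
}}

```text
time_s: 4.97
eef_pos: [0.5639, -0.2076, 0.2049]
tcp_rot: [-0.87, -3.016, 0.0]
ft_force: [0.1, -0.2, -4.8]
finger_gap: 0.451
```

>>> {"name": "servo_tool", "arguments": {
  "plan": [
    [0,0,-0.025,0,0.03],
    [0,0,-0.02,0,0.03],
    [0,0,-0.011,0,0.03],
    [0,0,0,0,0.03],
    [0,0,0,0,0.03],
    [0,0,0,0,0.03],
    [0,0,0,0,0.03],
    [0,0,0,0,0.03]
  ]
}}

```text
time_s: 5.63
eef_pos: [0.5642, -0.2075, 0.2585]
tcp_rot: [-0.87, -3.016, -0.0]
ft_force: [0.0, 0.3, -5.3]
finger_gap: 0.447
```

```bash
python3 - <<'E'
from h import *
from cell import r
go([.509,.172,.265],np.radians(185.7)); s=r.state();print(s['finger_gap'],s['ft_force'],s['moment'])
snap('wrist','w4')
E
```

```text
t 5.63 pos [ 0.5642 -0.2075  0.2585] psi 1.009 z-tilt [-2.4e-03  8.0e-04 -1.0e+00] j [-0.355  0.3    1.664 -0.     1.18  -1.364]
tool shift [ 0.2489  0.2918 -0.0061] turn cw -2.2321
0.4468102488846488 [ 0.01718986  0.25207788 -5.29549093] [ 0.03154829  0.00392659 -0.02239812]
```

View pics/w4.png

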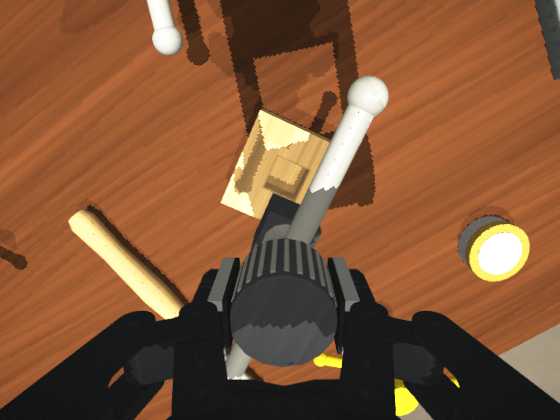

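The wrench is lifted clean out of the stand; the empty hole shows at (285,175). Now I'll carry it over, then turn it.

>>> {"name": "servo_tool", "arguments": {
  "plan": [
    [0.015,0.018,0,0,0.03],
    [0.024,0.028,0,0,0.03],
    [0.024,0.028,0,0,0.03],
    [0.024,0.028,0,0,0.03],
    [0.024,0.028,0,0,0.03],
    [0.024,0.028,0,0,0.03],
    [0.024,0.028,0,0,0.03],
    [0.024,0.028,0,0,0.03]
  ]
}}

```text
time_s: 6.35
eef_pos: [0.5233, 0.0724, 0.2597]
tcp_rot: [-0.871, -3.018, 0.0]
ft_force: [1.1, 0.6, -6.0]
finger_gap: 0.45
```

>>> {"name": "servo_tool", "arguments": {
  "plan": [
    [0.024,0.028,0,0,0.03],
    [0.024,0.028,0,0,0.03],
    [0.018,0.022,0,0,0.03],
    [0,0,0,-0.08,0.03],
    [0,0,0,-0.12,0.03],
    [0,0,0,-0.12,0.03],
    [0,0,0,-0.12,0.03],
    [0,0,0,-0.12,0.03]
  ]
}}

```text
time_s: 7.02
eef_pos: [0.5095, 0.1721, 0.2595]
tcp_rot: [0.007, -3.141, 0.001]
ft_force: [-0.4, 0.2, -5.6]
finger_gap: 0.447
```

>>> {"name": "servo_tool", "arguments": {
  "plan": [
    [0,0,0,-0.12,0.03],
    [0,0,0,-0.12,0.03],
    [0,0,0,-0.12,0.03],
    [0,0,0,-0.12,0.03],
    [0,0,0,-0.12,0.03],
    [0,0,0,-0.12,0.03],
    [0,0,0,-0.12,0.03],
    [0,0,0,-0.12,0.03]
  ]
}}

```text
time_s: 7.68
eef_pos: [0.5095, 0.172, 0.2595]
tcp_rot: [1.456, -2.783, -0.0]
ft_force: [-0.1, 0.1, -5.4]
finger_gap: 0.445
```

>>> {"name": "servo_tool", "arguments": {
  "plan": [
    [0,0,0,-0.12,0.03],
    [0,0,0,-0.12,0.03],
    [0,0,0,-0.12,0.03],
    [0,0,0,-0.12,0.03],
    [0,0,0,-0.12,0.03],
    [0,0,0,-0.1,0.03],
    [0,0,0,0,0.03],
    [0,0,0,0,0.03]
  ]
}}

```text
time_s: 8.35
eef_pos: [0.5096, 0.1719, 0.2596]
tcp_rot: [2.313, -2.126, -0.0]
ft_force: [-0.2, -0.3, -5.7]
finger_gap: 0.446
```

```bash
python3 - <<'E'
from h import *
from cell import r
go([.509,.172,.265],np.radians(185.7)); s=r.state();print(s['finger_gap'],s['ft_force'],s['moment'])
for n in('wrist','top','scene'): snap(n,n[0]+'5')
t=V('pics/t5.npz');sc=V('pics/s5.npz')
print(t.proj([.509,.172,.17]),sc.proj([.509,.172,.17]))
a=cv2.resize(t.p[200:270,130:230],None,fx=5,fy=5,interpolation=cv2.INTER_CUBIC)
u,v=sc.proj([.509,.172,.17])[0].astype(int)
b=cv2.resize(sc.p[v-50:v+50,u-50:u+50],None,fx=6,fy=6,interpolation=cv2.INTER_CUBIC)
cv2.imwrite('pics/t5c.png',a[:,:,::-1]);cv2.imwrite('pics/s5c.png',b[:,:,::-1])
E
```

```text
t 8.35 pos [0.5096 0.1719 0.2596] psi -3.0574 z-tilt [-6.e-04 -2.e-04 -1.e+00] j [ 0.323  0.198  1.797 -0.     1.147 -2.903]
tool shift [-0.0001  0.0006 -0.0054] turn cw -0.0153
0.44593241402394346 [-0.1522732  -0.310964   -5.72274721] [-0.02523609 -0.01351002 -0.00407377]
[[172.19631963 233.39577926]] [[351.01480827 237.59497846]]
```

View pics/w5.png

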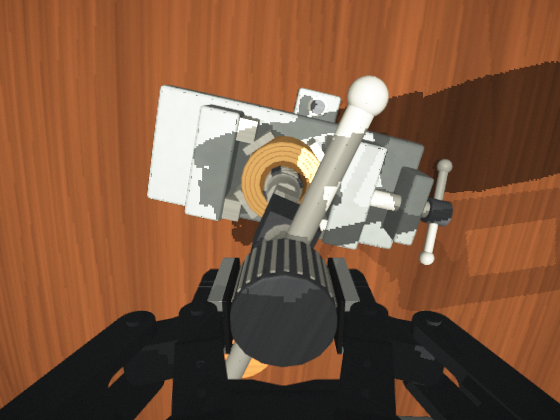

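View pics/s5c.png

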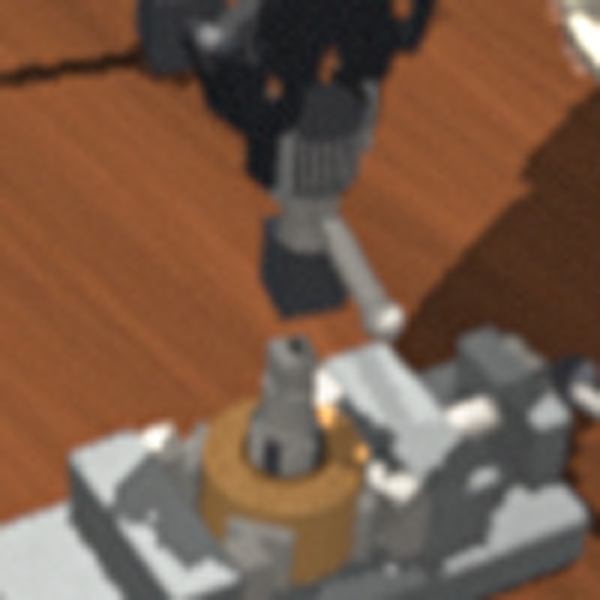

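View pics/t5c.png

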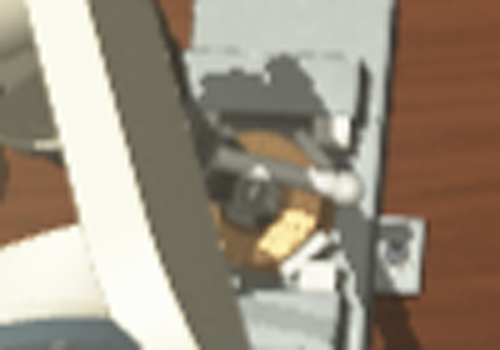

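The scene view (s5c) shows the socket's lower end at crop (303,290), just above the tap's square top at (291,352). I'll compare it with the projected vertical axis.

```bash
python3 - <<'E'
from h import *
sc=V('pics/s5.npz')
f=lambda p:((sc.proj(p)-[301,187])*6).round(0)
for x,y in [(.509,.173),(.509,.170),(.512,.173)]:
    print(x,y,[f([x,y,z])[0].tolist() for z in (.148,.18,.21,.241,.252,.287)])
b=cv2.resize(sc.p[197:257,331:371],None,fx=10,fy=10,interpolation=cv2.INTER_CUBIC)
g=cv2.convertScaleAbs(b,alpha=1.6,beta=20)
cv2.imwrite('pics/s5d.png',g[:,:,::-1])
C=sc.cloud();print('depth cloud:')
def st(m,n): print(n,m.sum(),C[m].mean(0).round(4) if m.sum() else '',C[m].min(0).round(4) if m.sum() else '',C[m].max(0).round(4) if m.sum() else '')
near=(np.hypot(C[...,0]-.509,C[...,1]-.172)<.03)
for lo,hi in [(.13,.15),(.175,.195),(.195,.212),(.25,.285)]: st(near&(C[...,2]>lo)&(C[...,2]<hi),(lo,hi))
E
```

```text
0.509 0.173 [[298.0, 341.0], [303.0, 288.0], [307.0, 237.0], [312.0, 183.0], [314.0, 163.0], [319.0, 99.0]]
0.509 0.17 [[294.0, 337.0], [299.0, 284.0], [303.0, 233.0], [308.0, 179.0], [309.0, 159.0], [315.0, 95.0]]
0.512 0.173 [[293.0, 344.0], [298.0, 291.0], [302.0, 240.0], [307.0, 185.0], [308.0, 165.0], [314.0, 101.0]]
depth cloud:
(0.13, 0.15) 66 [0.5162 0.1766 0.1411] [0.505  0.164  0.1302] [0.5244 0.1858 0.1486]
(0.175, 0.195) 71 [0.5183 0.1815 0.1867] [0.5015 0.1544 0.1763] [0.5328 0.1937 0.1947]
(0.195, 0.212) 62 [0.5208 0.1807 0.2034] [0.5069 0.1563 0.195 ] [0.5305 0.1943 0.2119]
(0.25, 0.285) 203 [0.514  0.1848 0.2728] [0.48   0.1558 0.2506] [0.5382 0.1974 0.285 ]
```

View pics/s5d.png

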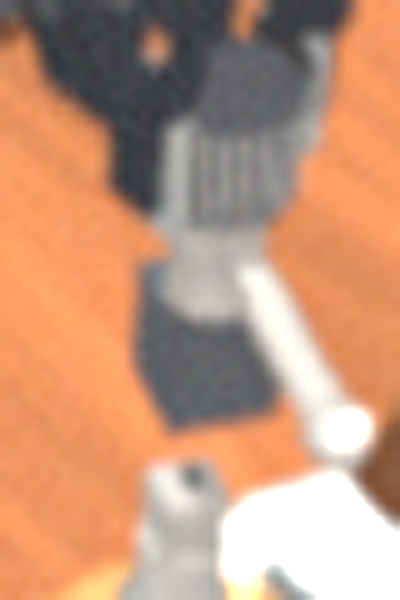

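```bash
python3 - <<'E'
from h import *
w=V('pics/w5.npz')
b=cv2.resize(w.p[130:250,225:345],None,fx=6,fy=6,interpolation=cv2.INTER_CUBIC)
b=cv2.convertScaleAbs(b,alpha=1.5,beta=25)
cv2.imwrite('pics/w5c.png',b[:,:,::-1])
for z in (.128,.115,.09,.082): print(z,((w.proj([.509,.173,z])-[225,130])*6).round(0),((w.proj([.512,.173,z])-[225,130])*6).round(0))
print('socket bottom if at TCP',((w.proj([.5096,.1719,.1806])-[225,130])*6).round(0))
E
```

```text
0.128 [[346. 408.]] [[322. 406.]]
0.115 [[346. 381.]] [[324. 379.]]
0.09 [[346. 336.]] [[326. 334.]]
0.082 [[346. 322.]] [[326. 321.]]
socket bottom if at TCP [[340. 537.]]
```

View pics/w5c.png

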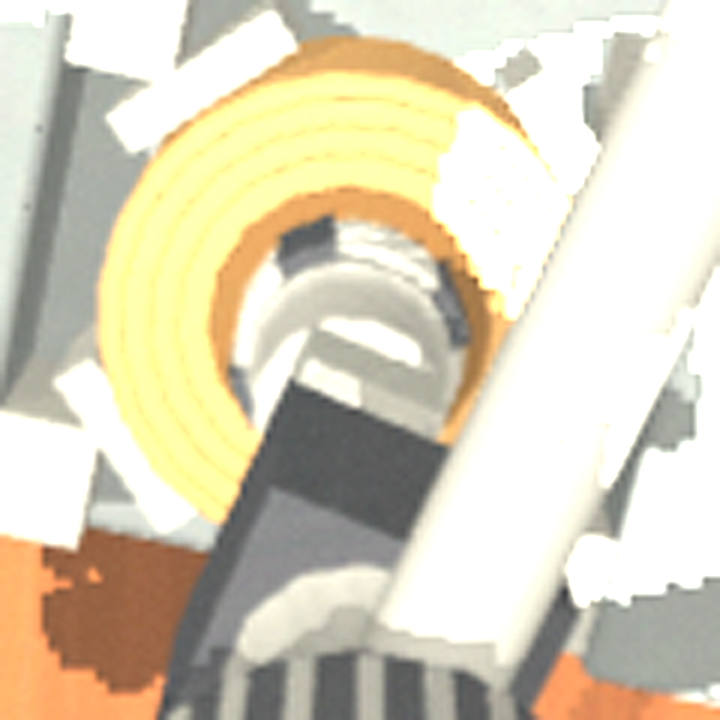

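```bash
python3 - <<'E'
from h import *
w=V('pics/w5.npz')
c=np.array([[290,378],[450,449]])/6+[225-.4,130-.4]
for z in (.178,.1806,.183):
    q=w.plane(c,z);e=q[1]-q[0];th=np.arctan2(e[1],e[0]);print(z,q.round(4),'edge',np.degrees(th)%90)
    d=np.array([np.cos(th),np.sin(th)]);n=np.array([-d[1],d[0]])
    for sg in(1,-1): print('  centre',(q[0][:2]+.015*d+sg*.015*n).round(4))
E
```

```text
0.178 [[0.5165 0.1555 0.178 ]
 [0.499  0.1618 0.178 ]] edge 70.0612016568229
  centre [0.4973 0.1465]
  centre [0.5075 0.1747]
0.1806 [[0.5165 0.1547 0.1806]
 [0.4992 0.161  0.1806]] edge 70.06120165682296
  centre [0.4972 0.1458]
  centre [0.5075 0.174 ]
0.183 [[0.5164 0.1541 0.183 ]
 [0.4994 0.1603 0.183 ]] edge 70.06120165682304
  centre [0.4972 0.1451]
  centre [0.5075 0.1733]
```

The wrist view puts the socket within about 1 mm of the tap, and its yaw is 70.1° against 71.5°. The scene view says about 2 mm short in x. I'll correct by +1.2 mm in x, -0.5 mm in y and 0.02 rad, then descend to just above the square.

>>> {"name": "servo_tool", "arguments": {
  "plan": [
    [0.0005,-0.0012,0,-0.02,0.03],
    [0,0,0.006,0,0.03],
    [0,0,0.009,0,0.03],
    [0,0,0.009,0,0.03],
    [0,0,0.005,0,0.03],
    [0,0,0,0,0.03],
    [0,0,0,0,0.03],
    [0,0,0,0,0.03]
  ]
}}

```text
time_s: 9.17
eef_pos: [0.5111, 0.1717, 0.231]
tcp_rot: [-2.337, 2.099, -0.0]
ft_force: [-0.5, -1.0, -6.1]
finger_gap: 0.446
```

>>> {"name": "servo_tool", "arguments": {
  "plan": [
    [0,0,0.001,0,0.03],
    [0,0,0.001,0,0.03],
    [0,0,0.001,0,0.03],
    [0,0,0.001,0,0.03],
    [0,0,0.001,0,0.03],
    [0,0,0.001,0,0.03],
    [0,0,0,0,0.03],
    [0,0,0,0,0.03]
  ]
}}

```text
time_s: 9.83
eef_pos: [0.5109, 0.1716, 0.2249]
tcp_rot: [2.337, -2.099, -0.0]
ft_force: [0.4, 0.0, -5.2]
finger_gap: 0.449
```

```bash
python3 - <<'E'
from h import *
from cell import r
go([.509,.172,.209],np.radians(185.7)); s=r.state();print(s['finger_gap'],s['ft_force'],s['moment'])
sc=snap('scene','s6')
b=cv2.resize(sc.p[207:267,331:371],None,fx=10,fy=10,interpolation=cv2.INTER_CUBIC)
b=cv2.convertScaleAbs(b,alpha=1.6,beta=20)
cv2.imwrite('pics/s6d.png',b[:,:,::-1])
E
```

```text
t 9.83 pos [0.5109 0.1716 0.2249] psi -3.0342 z-tilt [-2.e-04 -1.e-04 -1.e+00] j [ 0.321  0.235  1.832  0.     1.075 -2.928]
tool shift [-0.0006  0.0019  0.0159] turn cw 0.0079
0.4485041253738797 [ 0.44677431  0.02877456 -5.16982075] [ 0.01996673  0.03481197 -0.04174088]
```

View pics/s6d.png

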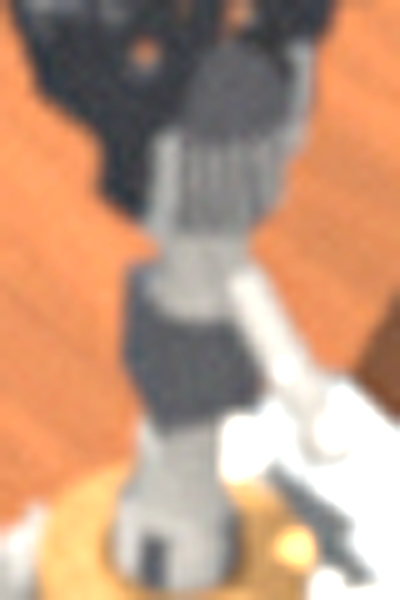

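>>> {"name": "servo_tool", "arguments": {
  "plan": [
    [0,0,0.0007,0,0.03],
    [0,0,0.0007,0,0.03],
    [0,0,0.0007,0,0.03],
    [0,0,0.0007,0,0.03],
    [0,0,0.0007,0,0.03],
    [0,0,0,0,0.03],
    [0,0,0,0,0.03],
    [0,0,0,0,0.03]
  ]
}}

```text
time_s: 10.55
eef_pos: [0.511, 0.1716, 0.2215]
tcp_rot: [-2.337, 2.099, -0.0]
ft_force: [0.6, -0.7, -5.4]
finger_gap: 0.447
```

```bash
python3 - <<'E'
from h import *
from cell import r
go([.509,.172,.209],np.radians(185.7)); s=r.state();print(s['finger_gap'],s['ft_force'],s['moment'])
E
```

```text
t 10.55 pos [0.511  0.1716 0.2215] psi -3.0342 z-tilt [ 0. -0. -1.] j [ 0.321  0.239  1.836 -0.     1.067 -2.928]
tool shift [-0.0006  0.0019  0.0125] turn cw 0.0079
0.44697814647247447 [ 0.60718636 -0.66667554 -5.41690946] [ 0.01064749 -0.07770515  0.03799596]
```

>>> {"name": "servo_tool", "arguments": {
  "plan": [
    [0,0,0.001,0,0.03],
    [0,0,0.001,0,0.03],
    [0,0,0.001,0,0.03],
    [0,0,0.001,0,0.03],
    [0,0,0.001,0,0.03],
    [0,0,0,0,0.03],
    [0,0,0,0,0.03],
    [0,0,0,0,0.03]
  ]
}}

```text
time_s: 11.22
eef_pos: [0.511, 0.1716, 0.2165]
tcp_rot: [2.337, -2.099, 0.0]
ft_force: [-0.1, 0.1, -5.4]
finger_gap: 0.45
```

>>> {"name": "servo_tool", "arguments": {
  "plan": [
    [0,0,0.001,0,0.03],
    [0,0,0.001,0,0.03],
    [0,0,0.001,0,0.03],
    [0,0,0.001,0,0.03],
    [0,0,0.001,0,0.03],
    [0,0,0,0,0.03],
    [0,0,0,0,0.03],
    [0,0,0,0,0.03]
  ]
}}

```text
time_s: 11.88
eef_pos: [0.511, 0.1716, 0.2115]
tcp_rot: [2.337, -2.099, 0.0]
ft_force: [-0.2, 0.6, -5.3]
finger_gap: 0.451
```

>>> {"name": "servo_tool", "arguments": {
  "plan": [
    [0,0,0.0006,0,0.03],
    [0,0,0.0006,0,0.03],
    [0,0,0.0006,0,0.03],
    [0,0,0,0,0.03],
    [0,0,0,0,0.03],
    [0,0,0,0,0.03],
    [0,0,0,0,0.03],
    [0,0,0,0,0.03]
  ]
}}

```text
time_s: 12.55
eef_pos: [0.511, 0.1716, 0.2097]
tcp_rot: [-2.337, 2.099, -0.0]
ft_force: [-0.5, 0.2, -5.7]
finger_gap: 0.45
```

>>> {"name": "servo_tool", "arguments": {
  "plan": [
    [0,0,0.0005,0,0.03],
    [0,0,0.0005,0,0.03],
    [0,0,0.0005,0,0.03],
    [0,0,0,0,0.03],
    [0,0,0,0,0.03],
    [0,0,0,0,0.03],
    [0,0,0,0,0.03],
    [0,0,0,0,0.03]
  ]
}}

```text
time_s: 13.22
eef_pos: [0.5114, 0.1718, 0.2091]
tcp_rot: [-2.337, 2.098, -0.001]
ft_force: [-2.6, -0.1, 5.8]
finger_gap: 0.446
```

```bash
python3 - <<'E'
from h import *
from cell import r
go([.509,.172,.209],np.radians(185.7)); s=r.state();print(s['finger_gap'],s['ft_force'],s['moment'])
sc=snap('scene','s7')
b=cv2.resize(sc.p[207:267,331:371],None,fx=10,fy=10,interpolation=cv2.INTER_CUBIC)
b=cv2.convertScaleAbs(b,alpha=1.6,beta=20)
cv2.imwrite('pics/s7d.png',b[:,:,::-1])
E
```

```text
t 13.22 pos [0.5114 0.1718 0.2091] psi -3.0342 z-tilt [ 1.2e-03  4.0e-04 -1.0e+00] j [ 0.321  0.253  1.848  0.     1.04  -2.928]
tool shift [-0.0005  0.0024  0.0001] turn cw 0.0079
0.4460820346645473 [-2.58988024 -0.08450701  5.83611458] [-0.14738735  0.3992131   0.02523406]
```

View pics/s7d.png

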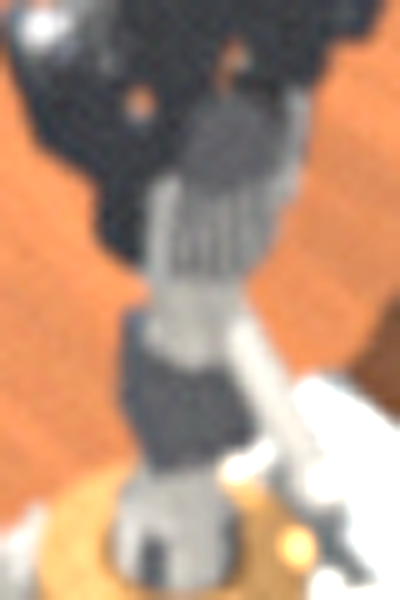

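Contact came at TCP z 0.209, exactly the height predicted for fully home, with about 11 N down. I'll ease the pressure a little and start turning in small steps, watching the side forces for any eccentricity.

>>> {"name": "servo_tool", "arguments": {
  "plan": [
    [0,0,-0.0004,0,0.03],
    [0,0,0,0,0.03],
    [0,0,0,0,0.03],
    [0,0,0,0.08,0.03],
    [0,0,0.0001,0.12,0.03],
    [0,0,0.0001,0.1,0.03],
    [0,0,0,0,0.03],
    [0,0,0,0,0.03]
  ]
}}

```text
time_s: 13.93
eef_pos: [0.5111, 0.1715, 0.209]
tcp_rot: [-1.997, 2.425, -0.001]
ft_force: [-2.5, -1.3, 7.9]
finger_gap: 0.453
```

```bash
cat > f.py <<'E'
from h import *
from cell import r
s,R=where();y=np.arctan2(R[1,1],R[0,1])
print('t',round(s['time_s'],2),'pos',(s['eef_pos']*1000).round(2),'psi',round(y,4),'j6',s['joints'][5].round(3),'F',s['ft_force'].round(2),'Ftool',(R.T@s['ft_force']).round(2),'M',s['moment'].round(3),'gap',round(s['finger_gap'],3))
E
python3 f.py
```

```text
t 13.93 pos [511.1  171.5  208.95] psi 2.9484 j6 -2.627 F [-2.49 -1.26  7.94] Ftool [ 1.72  2.2  -7.94] M [-0.329  0.587  0.029] gap 0.453
```

>>> {"name": "servo_tool", "arguments": {
  "plan": [
    [0,0,0,0.1,0.03],
    [0,0,0,0.1,0.03],
    [0,0,0.0001,0.1,0.03],
    [0,0,0,0.1,0.03],
    [0,0,0.0001,0.1,0.03],
    [0,0,0,0.1,0.03],
    [0,0,0,0.1,0.03],
    [0,0,0.0001,0.1,0.03]
  ]
}}

```text
time_s: 14.6
eef_pos: [0.5106, 0.1714, 0.2085]
tcp_rot: [0.889, -3.013, 0.0]
ft_force: [-4.4, -1.2, 8.9]
finger_gap: 0.449
```

```bash
python3 f.py
```

```text
t 14.6 pos [510.61 171.44 208.48] psi 2.1444 j6 -1.823 F [-4.37 -1.15  8.92] Ftool [ 4.3   1.4  -8.91] M [-0.358  0.835  0.183] gap 0.449
```

>>> {"name": "servo_tool", "arguments": {
  "plan": [
    [0.0003,0.0001,0,0.12,0.03],
    [0,0,0.0001,0.12,0.03],
    [0,0,0,0.12,0.03],
    [0,0,0.0001,0.12,0.03],
    [0,0,0,0.12,0.03],
    [0,0,0.0001,0.12,0.03],
    [0,0,0,0.12,0.03],
    [0,0,0.0001,0.12,0.03]
  ]
}}

```text
time_s: 15.27
eef_pos: [0.5099, 0.1716, 0.208]
tcp_rot: [-0.605, -3.081, 0.0]
ft_force: [-3.6, -0.1, 7.3]
finger_gap: 0.451
```

```bash
python3 f.py
```

```text
t 15.27 pos [509.95 171.6  207.95] psi 1.1832 j6 -0.862 F [-3.57 -0.13  7.28] Ftool [ 3.27 -1.47 -7.27] M [-0.038  1.184  0.141] gap 0.451
```

>>> {"name": "servo_tool", "arguments": {
  "plan": [
    [0.0003,-0.0001,0,0.12,0.03],
    [0,0,0.0001,0.12,0.03],
    [0,0,0,0.12,0.03],
    [0,0,0.0001,0.12,0.03],
    [0,0,0,0.12,0.03],
    [0,0,0.0001,0.12,0.03],
    [0,0,0,0.12,0.03],
    [0,0,0.0001,0.1,0.03]
  ]
}}

```text
time_s: 15.93
eef_pos: [0.5096, 0.1722, 0.2075]
tcp_rot: [-1.935, -2.473, 0.0]
ft_force: [-5.1, 2.8, 5.6]
finger_gap: 0.448
```

```bash
python3 f.py
```

```text
t 15.93 pos [509.63 172.18 207.46] psi 0.2427 j6 0.078 F [-5.14  2.81  5.65] Ftool [ 3.97 -4.32 -5.64] M [0.663 1.189 0.126] gap 0.448
```

```bash
python3 -c "
from h import *
w=snap('wrist','w8')"
```

```text
(no output)
```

View pics/w8.png

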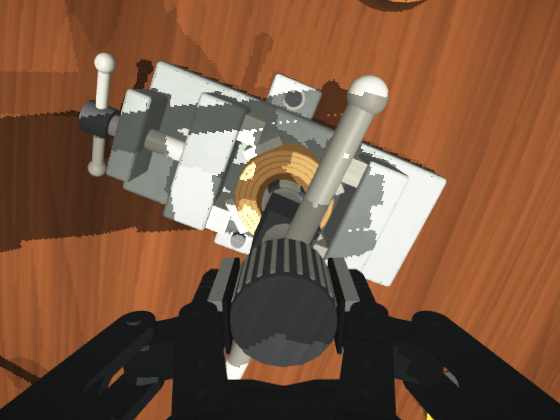

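The bulb is still at (368,96), so there's no slip in the grip. The tap has turned about 2.9 rad. Now back a quarter turn.

>>> {"name": "servo_tool", "arguments": {
  "plan": [
    [0.0003,-0.0003,0,-0.1,0.03],
    [0,0,0,-0.12,0.03],
    [0,0,-0.0001,-0.12,0.03],
    [0,0,0,-0.12,0.03],
    [0,0,-0.0001,-0.12,0.03],
    [0,0,-0.0001,-0.12,0.03],
    [0,0,-0.0001,-0.12,0.03],
    [0,0,-0.0001,-0.12,0.03]
  ]
}}

```text
time_s: 16.65
eef_pos: [0.5095, 0.1718, 0.2079]
tcp_rot: [-0.587, -3.085, 0.0]
ft_force: [-3.1, -0.7, 5.8]
finger_gap: 0.45
```

>>> {"name": "servo_tool", "arguments": {
  "plan": [
    [0,0,0,-0.12,0.03],
    [0,0,0,-0.08,0.03],
    [0,0,0,0,0.03],
    [0,0,0,0,0.03],
    [0,0,0,0.1,0.03],
    [0,0,0,0.12,0.03],
    [0,0,0,0.12,0.03],
    [0,0,0.0001,0.12,0.03]
  ]
}}

```text
time_s: 17.32
eef_pos: [0.5095, 0.1719, 0.2079]
tcp_rot: [-0.999, -2.977, 0.0]
ft_force: [-3.5, 0.9, 7.2]
finger_gap: 0.448
```

```bash
python3 f.py
```

```text
t 17.32 pos [509.48 171.93 207.87] psi 0.9233 j6 -0.601 F [-3.51  0.91  7.18] Ftool [ 3.36 -1.39 -7.18] M [0.122 0.931 0.188] gap 0.448
```

For certainty on the quarter-back margin, which play could eat into, I'll go back a little further and then forward.

>>> {"name": "servo_tool", "arguments": {
  "plan": [
    [0.0002,-0.0001,0,-0.1,0.03],
    [0,0,0,-0.12,0.03],
    [0,0,0,-0.12,0.03],
    [0,0,-0.0001,-0.12,0.03],
    [0,0,0,-0.12,0.03],
    [0,0,0,-0.06,0.03],
    [0,0,0,0,0.03],
    [0,0,0,0,0.03]
  ]
}}

```text
time_s: 17.98
eef_pos: [0.5096, 0.1717, 0.2081]
tcp_rot: [-0.002, -3.141, 0.0]
ft_force: [-3.2, -1.4, 5.6]
finger_gap: 0.454
```

```bash
python3 f.py
```

```text
t 17.98 pos [509.59 171.68 208.09] psi 1.5694 j6 -1.247 F [-3.2  -1.35  5.65] Ftool [ 3.2  -1.36 -5.65] M [-0.329  0.651 -0.019] gap 0.454
```

>>> {"name": "servo_tool", "arguments": {
  "plan": [
    [0,0,0,0.12,0.03],
    [0,0,0,0.12,0.03],
    [0,0,0,0.12,0.03],
    [0,0,0.0001,0.12,0.03],
    [0,0,0,0.12,0.03],
    [0,0,0.0001,0.12,0.03],
    [0,0,0,0.12,0.03],
    [0,0,0.0001,0.12,0.03]
  ]
}}

```text
time_s: 18.65
eef_pos: [0.5094, 0.1721, 0.2077]
tcp_rot: [-1.461, -2.78, -0.0]
ft_force: [-3.4, 1.3, 5.4]
finger_gap: 0.449
```

>>> {"name": "servo_tool", "arguments": {
  "plan": [
    [0,0,0,0.12,0.03],
    [0,0,0.0001,0.12,0.03],
    [0,0,0,0.12,0.03],
    [0,0,0.0001,0.12,0.03],
    [0,0,0,0.12,0.03],
    [0,0,0.0001,0.12,0.03],
    [0,0,0,0.12,0.03],
    [0,0,0.0001,0.12,0.03]
  ]
}}

```text
time_s: 19.32
eef_pos: [0.5097, 0.1727, 0.2072]
tcp_rot: [-2.579, -1.791, -0.001]
ft_force: [-1.1, 4.6, 3.2]
finger_gap: 0.446
```

```bash
python3 f.py
```

```text
t 19.32 pos [509.67 172.67 207.24] psi -0.357 j6 0.679 F [-1.06  4.56  3.18] Ftool [ 3.91 -2.58 -3.17] M [0.952 0.502 0.225] gap 0.446
```

>>> {"name": "servo_tool", "arguments": {
  "plan": [
    [0.0003,-0.0002,0,0.11,0.03],
    [0,0,0.0001,0.11,0.03],
    [0,0,0,0.11,0.03],
    [0,0,0.0002,0.11,0.03],
    [0,0,0,0.11,0.03],
    [0,0,0.0001,0.11,0.03],
    [0,0,0,0.11,0.03],
    [0,0,0.0001,0.11,0.03]
  ]
}}

```text
time_s: 19.98
eef_pos: [0.5103, 0.173, 0.2068]
tcp_rot: [-3.097, -0.523, -0.003]
ft_force: [-0.0, 2.6, 1.6]
finger_gap: 0.449
```

```bash
python3 f.py
```

```text
t 19.98 pos [510.31 172.97 206.76] psi -1.2364 j6 1.559 F [-0.01  2.56  1.58] Ftool [ 0.84 -2.42 -1.57] M [ 0.734 -0.159  0.133] gap 0.449
```

>>> {"name": "servo_tool", "arguments": {
  "plan": [
    [0,0,0,-0.1,0.03],
    [0,0,0,-0.12,0.03],
    [0,0,0,-0.12,0.03],
    [0,0,-0.0001,-0.12,0.03],
    [0,0,0,-0.12,0.03],
    [0,0,-0.0001,-0.12,0.03],
    [0,0,0,-0.12,0.03],
    [0,0,-0.0001,-0.12,0.03]
  ]
}}

```text
time_s: 20.65
eef_pos: [0.5097, 0.173, 0.2071]
tcp_rot: [-2.514, -1.882, -0.002]
ft_force: [-1.5, 3.0, 3.6]
finger_gap: 0.447
```

>>> {"name": "servo_tool", "arguments": {
  "plan": [
    [0,0,0,-0.12,0.03],
    [0,0,-0.0001,-0.1,0.03],
    [0,0,0,0,0.03],
    [0,0,0,0,0.03],
    [0,0,0,0,0.03],
    [0,0,0,0.1,0.03],
    [0,0,0,0.1,0.03],
    [0,0,0,0.1,0.03]
  ]
}}

```text
time_s: 21.32
eef_pos: [0.5097, 0.1727, 0.2072]
tcp_rot: [-2.6, -1.761, -0.001]
ft_force: [-2.0, 3.8, 3.5]
finger_gap: 0.451
```

```bash
python3 f.py
```

```text
t 21.32 pos [509.7  172.72 207.18] psi -0.3801 j6 0.703 F [-1.99  3.82  3.54] Ftool [ 2.81 -3.27 -3.54] M [0.953 0.594 0.17 ] gap 0.451
```

>>> {"name": "servo_tool", "arguments": {
  "plan": [
    [0,0,0,0.12,0.03],
    [0,0,0,0.12,0.03],
    [0,0,0.0001,0.12,0.03],
    [0,0,0,0.12,0.03],
    [0,0,0,0.12,0.03],
    [0,0,0.0001,0.12,0.03],
    [0,0,0,0.12,0.03],
    [0,0,0.0001,0.12,0.03]
  ]
}}

```text
time_s: 21.98
eef_pos: [0.5104, 0.1728, 0.2067]
tcp_rot: [-3.12, -0.36, -0.003]
ft_force: [1.8, 4.2, 1.3]
finger_gap: 0.444
```

```bash
python3 f.py
```

```text
t 21.98 pos [510.41 172.8  206.74] psi -1.3409 j6 1.664 F [1.81 4.24 1.27] Ftool [ 2.73 -3.72 -1.26] M [ 0.885 -0.262  0.114] gap 0.444
```

>>> {"name": "servo_tool", "arguments": {
  "plan": [
    [0.0002,-0.0003,0,0.08,0.03],
    [0,0,0.0001,0.08,0.03],
    [0,0,0,0.08,0.03],
    [0,0,0.0001,0.06,0.03],
    [0,0,0,0.02,0.03],
    [0,0,0.0001,0.02,0.03],
    [0,0,0,0.02,0.03],
    [0,0,0,0.02,0.03]
  ]
}}

```text
time_s: 22.65
eef_pos: [0.5104, 0.1727, 0.2065]
tcp_rot: [-3.133, 0.223, -0.002]
ft_force: [3.0, 2.3, 0.9]
finger_gap: 0.447
```

```bash
cat >> f.py <<'E'
L=[s['moment'][2]]
for k in range(4): r.read_camera('wrist'); L.append(r.state()['moment'][2])
print('T',round((3.249-y)%(2*np.pi),3),'Mz',np.round(L,3),'mean',np.mean(L).round(3))
E
python3 f.py
```

```text
t 22.65 pos [510.39 172.71 206.54] psi -1.7127 j6 2.036 F [3.05 2.3  0.92] Ftool [ 2.69 -2.71 -0.92] M [ 0.69  -0.636  0.132] gap 0.447
T 4.962 Mz [0.132 0.132 0.082 0.08  0.091] mean 0.103
```

>>> {"name": "servo_tool", "arguments": {
  "plan": [
    [0,0,0,0.01,0.03],
    [0,0,0.0001,0.01,0.03],
    [0,0,0,0.01,0.03],
    [0,0,0,0.01,0.03],
    [0,0,0,0.01,0.03],
    [0,0,0,0.01,0.03],
    [0,0,0,0.01,0.03],
    [0,0,0,0.01,0.03]
  ]
}}

```text
time_s: 23.52
eef_pos: [0.5101, 0.1726, 0.2065]
tcp_rot: [-3.122, 0.347, -0.001]
ft_force: [4.0, 2.9, 1.9]
finger_gap: 0.448
```

```bash
python3 f.py
```

```text
t 23.52 pos [510.09 172.57 206.48] psi -1.792 j6 2.116 F [3.96 2.93 1.86] Ftool [ 3.22 -3.73 -1.86] M [ 0.799 -0.93   0.127] gap 0.448
T 5.041 Mz [0.127 0.148 0.085 0.135 0.068] mean 0.113
```

>>> {"name": "servo_tool", "arguments": {
  "plan": [
    [0,0,0,0.01,0.03],
    [0,0,0,0.01,0.03],
    [0,0,0,0.01,0.03],
    [0,0,0,0.01,0.03],
    [0,0,0,0.01,0.03],
    [0,0,0,0.01,0.03],
    [0,0,0,0.01,0.03],
    [0,0,0,0.01,0.03]
  ]
}}

```text
time_s: 24.38
eef_pos: [0.5101, 0.1725, 0.2064]
tcp_rot: [-3.106, 0.471, -0.001]
ft_force: [4.7, 3.1, 1.2]
finger_gap: 0.45
```

```bash
python3 f.py
```

```text
t 24.38 pos [510.11 172.53 206.4 ] psi -1.872 j6 2.195 F [4.66 3.11 1.16] Ftool [ 3.52 -4.35 -1.16] M [ 0.723 -1.023  0.154] gap 0.45
T 5.121 Mz [0.154 0.161 0.165 0.111 0.13 ] mean 0.145
```

>>> {"name": "servo_tool", "arguments": {
  "plan": [
    [0.0002,-0.0003,0,0.01,0.03],
    [0,0,0.0001,0.01,0.03],
    [0,0,0,0.01,0.03],
    [0,0,0,0.01,0.03],
    [0,0,0,0.01,0.03],
    [0,0,0,0.01,0.03],
    [0,0,0,0.01,0.03],
    [0,0,0,0.01,0.03]
  ]
}}

```text
time_s: 25.25
eef_pos: [0.5102, 0.1727, 0.2063]
tcp_rot: [-3.085, 0.595, -0.001]
ft_force: [3.6, 0.6, 3.9]
finger_gap: 0.45
```

```bash
python3 f.py
```

```text
t 25.25 pos [510.21 172.71 206.32] psi -1.952 j6 2.276 F [3.63 0.62 3.88] Ftool [ 3.14 -1.92 -3.88] M [ 0.416 -1.028  0.157] gap 0.45
T 5.201 Mz [0.157 0.135 0.127 0.17  0.157] mean 0.149
```

>>> {"name": "servo_tool", "arguments": {
  "plan": [
    [0,0,0,0.01,0.03],
    [0,0,0,0.01,0.03],
    [0,0,0,0.01,0.03],
    [0,0,0,0.01,0.03],
    [0,0,0,0.01,0.03],
    [0,0,0,0.01,0.03],
    [0,0,0,0,0.03],
    [0,0,0,0,0.03]
  ]
}}

```text
time_s: 26.12
eef_pos: [0.5102, 0.1727, 0.2062]
tcp_rot: [-3.066, 0.687, -0.0]
ft_force: [4.7, 0.7, 4.7]
finger_gap: 0.452
```

```bash
python3 f.py
```

```text
t 26.12 pos [510.15 172.71 206.24] psi -2.0116 j6 2.335 F [4.69 0.66 4.66] Ftool [ 3.96 -2.6  -4.66] M [ 0.32  -1.134  0.167] gap 0.452
T 5.261 Mz [0.167 0.09  0.135 0.121 0.133] mean 0.129
```

>>> {"name": "servo_tool", "arguments": {
  "plan": [
    [0.0001,-0.0001,0,0.01,0.03],
    [0,0,0,0.01,0.03],
    [0,0,0,0.01,0.03],
    [0,0,0,0.01,0.03],
    [0,0,0,0.01,0.03],
    [0,0,0,0.01,0.03],
    [0,0,0,0,0.03],
    [0,0,0,0,0.03]
  ]
}}

```text
time_s: 26.98
eef_pos: [0.5103, 0.1727, 0.2062]
tcp_rot: [3.043, -0.778, 0.0]
ft_force: [4.7, 1.0, 5.3]
finger_gap: 0.448
```

```bash
python3 f.py
```

```text
t 26.98 pos [510.27 172.69 206.24] psi -2.0716 j6 2.395 F [4.68 0.97 5.33] Ftool [ 3.64 -3.09 -5.33] M [ 0.287 -1.082  0.132] gap 0.448
T 5.321 Mz [0.132 0.133 0.103 0.094 0.113] mean 0.115
```

>>> {"name": "servo_tool", "arguments": {
  "plan": [
    [0,0,0,0.01,0.03],
    [0,0,0,0.01,0.03],
    [0,0,0,0.01,0.03],
    [0,0,0,0.01,0.03],
    [0,0,0,0.01,0.03],
    [0,0,0,0.01,0.03],
    [0,0,0,0,0.03],
    [0,0,0,0,0.03]
  ]
}}

```text
time_s: 27.85
eef_pos: [0.5102, 0.1727, 0.2062]
tcp_rot: [3.019, -0.869, 0.0]
ft_force: [4.2, 0.4, 5.4]
finger_gap: 0.449
```

```bash
python3 f.py
```

```text
t 27.85 pos [510.24 172.72 206.21] psi -2.1312 j6 2.455 F [4.16 0.44 5.38] Ftool [ 3.29 -2.58 -5.38] M [ 0.167 -1.143  0.131] gap 0.449
T 5.38 Mz [0.131 0.133 0.153 0.154 0.138] mean 0.142
```

>>> {"name": "servo_tool", "arguments": {
  "plan": [
    [0,0,0,0.01,0.03],
    [0,0,0,0.01,0.03],
    [0,0,0,0.01,0.03],
    [0,0,0,0.01,0.03],
    [0,0,0,0.01,0.03],
    [0,0,0,0.01,0.03],
    [0,0,0,0,0.03],
    [0,0,0,0,0.03]
  ]
}}

```text
time_s: 28.72
eef_pos: [0.5102, 0.1727, 0.2062]
tcp_rot: [2.992, -0.959, 0.0]
ft_force: [5.2, -1.2, 3.9]
finger_gap: 0.446
```

```bash
python3 f.py
```

```text
t 28.72 pos [510.22 172.72 206.18] psi -2.191 j6 2.515 F [ 5.17 -1.22  3.91] Ftool [ 4.92 -2.01 -3.91] M [ 0.041 -1.134  0.192] gap 0.446
T 5.44 Mz [0.192 0.158 0.209 0.185 0.201] mean 0.189
```

>>> {"name": "servo_tool", "arguments": {
  "plan": [
    [0,0,0,0.01,0.03],
    [0,0,0,0.01,0.03],
    [0,0,0,0.01,0.03],
    [0,0,0,0.01,0.03],
    [0,0,0,0.01,0.03],
    [0,0,0,0.01,0.03],
    [0,0,0,0,0.03],
    [0,0,0,0,0.03]
  ]
}}

```text
time_s: 29.58
eef_pos: [0.5102, 0.1727, 0.2062]
tcp_rot: [2.962, -1.048, 0.0]
ft_force: [4.5, -0.8, 4.8]
finger_gap: 0.45
```

```bash
python3 f.py
```

```text
t 29.58 pos [510.24 172.67 206.16] psi -2.2508 j6 2.575 F [ 4.52 -0.78  4.77] Ftool [ 4.   -2.23 -4.77] M [-0.118 -1.247  0.254] gap 0.45
T 5.5 Mz [0.254 0.262 0.286 0.293 0.237] mean 0.266
```

The moment climbed 0.142 → 0.189 → 0.266 N m, which is 1.3 N m/rad as stated. It's now about 0.13 above the drag, roughly 9 N of bearing. I'll stop here, relieve the side and down loads, and let go.

>>> {"name": "servo_tool", "arguments": {
  "plan": [
    [0.0002,-0.0001,-0.0002,0,0.03],
    [0.0001,-0.0001,-0.0002,0,0.03],
    [0,0,0,0,0.03],
    [0,0,0,0,0.03],
    [0,0,0,0,0.03],
    [0,0,0,0,0.03],
    [0,0,0,0,0.03],
    [0,0,0,0,0.03]
  ],
  "newtons": 40
}}

```text
time_s: 30.45
eef_pos: [0.5103, 0.1726, 0.2062]
tcp_rot: [2.961, -1.047, -0.001]
ft_force: [6.1, -0.9, 2.2]
finger_gap: 0.448
```

```bash
python3 f.py
```

```text
t 30.45 pos [510.32 172.59 206.21] psi -2.2508 j6 2.574 F [ 6.06 -0.86  2.24] Ftool [ 5.25 -3.14 -2.24] M [-0.006 -1.314  0.302] gap 0.448
T 5.5 Mz [0.302 0.23  0.278 0.306 0.245] mean 0.272
```

>>> {"name": "servo_tool", "arguments": {
  "plan": [
    [0,0,0,0,0.04],
    [0,0,0,0,0.045],
    [0,0,0,0,0.05],
    [0,0,0,0,0.06],
    [0,0,0,0,0.07],
    [0,0,0,0,0.0854],
    [0,0,0,0,0.0854],
    [0,0,0,0,0.0854]
  ]
}}

```text
time_s: 31.32
eef_pos: [0.5105, 0.1727, 0.2065]
tcp_rot: [2.962, -1.048, -0.0]
ft_force: [0.3, -0.1, -0.5]
finger_gap: 0.996
```

```bash
python3 f.py; python3 -c "
from h import *
snap('wrist','w9')"
```

```text
t 31.32 pos [510.47 172.74 206.55] psi -2.251 j6 2.574 F [ 0.29 -0.11 -0.54] Ftool [ 0.3  -0.1   0.54] M [-0.005 -0.026  0.041] gap 0.996
T 5.5 Mz [ 0.041  0.041 -0.027 -0.024  0.041] mean 0.015
```

View pics/w9.png

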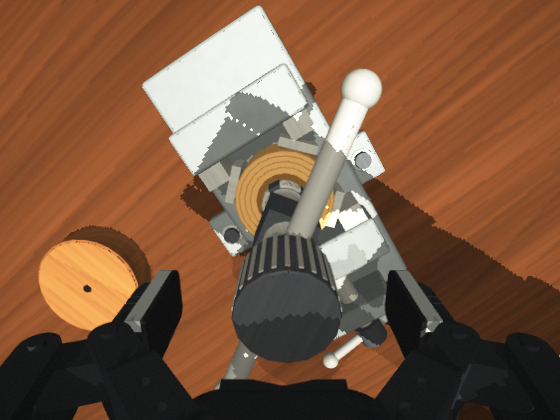

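Released; the knob stands clear between the open fingers. Retreating straight up.

>>> {"name": "servo_tool", "arguments": {
  "plan": [
    [0,0,-0.005,0,0.0854],
    [0,0,-0.01,0,0.0854],
    [0,0,-0.02,0,0.0854],
    [0,0,-0.025,0,0.0854],
    [0,0,-0.025,0,0.0854],
    [0,0,-0.025,0,0.0854],
    [0,0,-0.01,0,0.0854],
    [0,0,0,0,0.0854]
  ]
}}

```text
time_s: 32.23
eef_pos: [0.5119, 0.1732, 0.3299]
tcp_rot: [-2.958, 1.047, -0.007]
ft_force: [-0.2, 0.2, 0.2]
finger_gap: 0.999
```

```bash
python3 - <<'E'
from h import *
from cell import r
w=snap('wrist','w10');sc=snap('scene','s10');t=snap('top','t10')
print(r.state()['time_s'],r.state()['eef_pos'])
for v,n in((w,'w'),(sc,'s')):
    C=v.cloud();m=(np.hypot(C[...,0]-.51,C[...,1]-.173)<.03)&(C[...,2]>.20)&(C[...,2]<.26)
    top=m&(C[...,2]>.2275);P=C[top]
    if len(P)<20: continue
    hi=P[P[:,2]>np.percentile(P[:,2],40)]
    A=np.c_[P[:,:2],np.ones(len(P))];k=np.linalg.lstsq(A,P[:,2],rcond=None)[0];print(n,len(P),P.mean(0).round(4),'z pct',np.percentile(P[:,2],[5,50,95]).round(4),'slopes',k[:2].round(3))
b=cv2.resize(sc.p[180:280,300:400],None,fx=6,fy=6,interpolation=cv2.INTER_CUBIC);cv2.imwrite('pics/s10c.png',b[:,:,::-1])
E
```

```text
32.3833 [0.50995822 0.1725251  0.32542768]
w 2556 [0.51   0.1715 0.2325] z pct [0.231  0.2326 0.2336] slopes [-0.017  0.015]
s 132 [0.514  0.1742 0.2309] z pct [0.228  0.231  0.2336] slopes [-0.009 -0.038]
```

View pics/s10c.png

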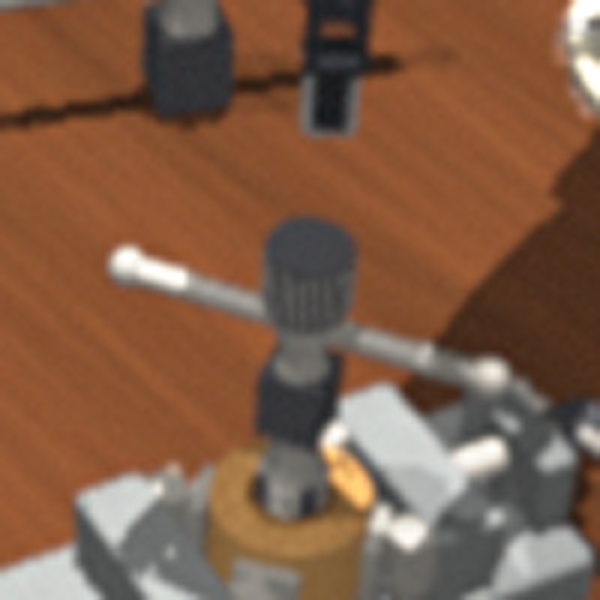

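View pics/w10.png

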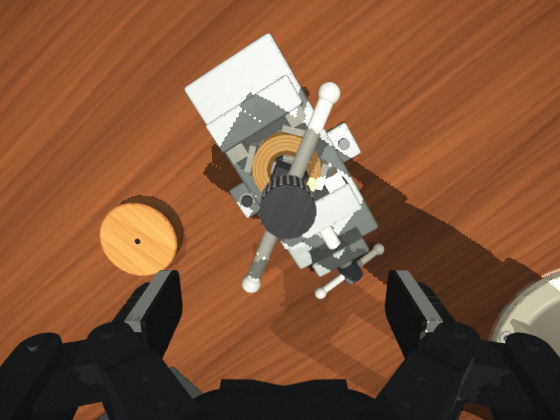

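```bash
python3 - <<'E'
from h import *
from cell import r
w=V('pics/w10.npz')
q=w.plane([[329,92],[251,285]],.188);e=q[0]-q[1];print(np.linalg.norm(e),'bar yaw',np.degrees(np.arctan2(e[1],e[0]))%180,'expected from grip',(np.degrees(-2.251)+65.8)%180, q.mean(0))
a=V('pics/top0.npz').p.astype(int);b=V('pics/t10.npz').p.astype(int);d=np.abs(a-b).sum(2)
for n,(u,v) in dict(tin=(252,152),disc=(110,235),gouge=(378,190)).items(): print(n,np.median(d[v-20:v+20,u-20:u+20]),(d[v-20:v+20,u-20:u+20]>60).mean())
print(r.job_done(), r.state()['time_s'])
E
```

```text
0.17319120870230226 bar yaw 119.94590624429605 expected from grip 116.8272003160517 [0.50839997 0.17306813 0.188     ]
tin 85.0 0.869375
disc 74.0 0.67625
gouge 82.0 0.969375
the job is handed in; nothing more can be done
the job is handed in; nothing more can be done
```

```bash
python3 - <<'E'
from h import *
a=V('pics/top0.npz').p;b=V('pics/t10.npz').p
g=lambda x:cv2.cvtColor(x,cv2.COLOR_RGB2GRAY)
for n,(u,v) in dict(tin=(252,152),disc=(110,235),gouge=(378,190)).items():
    h=28
    m=cv2.matchTemplate(g(b)[v-h-10:v+h+10,u-h-10:u+h+10],g(a)[v-h:v+h,u-h:u+h],cv2.TM_CCOEFF_NORMED);_,mx,_,p=cv2.minMaxLoc(m);print(n,round(mx,2),'shift px',p[0]-10,p[1]-10)
E
```

```text
tin 1.0 shift px 0 0
disc 0.27 shift px -1 0
gouge 1.0 shift px 0 0
```

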